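# Load the gift-box marking machine

### The arm

A 6-joint arm with a two-finger parallel gripper is mounted at the origin on the work surface. World frame = base frame: x ahead of the robot, y to its left, z up, the work surface at z = 0. Lengths are in m, angles in rad, forces in N, time in s.
With the tool pointing down it reaches from about 0.35 to 0.975 m from the base axis. Payload 4.9 kg.
Tool frame: the origin (TCP) lies at the very end of the fingers, on their centre line; the grasp point (between the pads) lies 19 mm behind it; z points along the fingers, y is the line along which they close (so a half turn about z gives the same grasp; the last joint's range is limited). The gripper opens to 85 mm and grips with 20 to 120 N. Pads are 22 mm wide; open, the fingers measure 114 mm over their backs; the gripper's body (76 mm by 85 mm) begins 54 mm behind the grasp point. The pads swing forward as they close: fully open they stand 13 mm farther back than shut.
Start: joints at [-1.249, 0.053, 1.613, -0, 1.476, -0.119], TCP at [0.267, -0.565, 0.231] pointing down, gripper open.
Joint ranges: [-3.01, 3.01], [-1.01, 2.22], [0.06, 2.58], [-1.02, 4.17], [0.09, 2.62], [-3.14, 3.14]. Speed limits (rad/s): [2.57, 2.57, 3.14, 3.14, 3.14, 3.14].

### API

Orientations are given as a rotation vector (axis times angle).
In Python, from station import ctrl, imaging gives the robot as it stands.
- The arm moves only by the tool play_rows, never from a script. Its argument "series" is a list of rows, each a list of 3 entries, a list of its own where there are three numbers: the opening, from 0 (shut) to 1 (fully open), then the shift along the tool's x, y, z each as a share of 0.05 m, from -1 to 1, then the turn, a rotation vector about the tool's x, y, z each as a share of 8 degrees, from -1 to 1. In form: [[grip, [dx, dy, dz], [ax, ay, az]], ...]. A call has 1 to 8 rows; each row shifts and turns the commanded pose from where the row before left it, along the tool's axes as they then stand; what a row does not reach is not made up. A row lasts 1/8 s, in which the tool goes at most 62.5 mm and 10.7 degrees, less where a joint would pass 70% of its speed; a pose out of reach is approached as far as the arm can. A call with a number of a shift or a turn outside -1 to 1 is refused whole. A call with a gripper value outside its range is refused whole. The fingers move at their own pace and stop on an object; "force" is the grip in N (left out, the last holds). Time passes only in rows, so rows that do not move let the fingers close. It gives the time, the measured TCP pose, the force, the opening and the grip force at its end, in the units of the state.
- ctrl.get_obs(): the state, without advancing time (a new reading comes with each control period).
- imaging.get_image(name): name is "scene" or "top"; returns a dict with "color" (400x640x3 uint8, blue, green, red), "fx", "fy", "cx", "cy" (pixels), "extrinsics" (4x4, takes a point from world to camera coordinates). Camera axes: x right, y down, z forward; pixel columns grow to the right and rows downward; lengths in m; the calibration is good to about 2 mm. A picture is of the moment at which its call begins. There is no depth.
- ctrl.finish_job(): hands the job in; it is judged then, once.
The state is a dict: "t": time; "q": joint angles; "dq": joint speeds; "effort": joint torques, N m; "tool_pos": TCP position; "tool_rot": TCP orientation; "contact_force": force on the tool from outside, world axes, zero at the start; "wrist_torque": the same for the moment, N m; "opening": finger opening in m; "grip_force": force on a finger pad.
Only numpy, scipy, OpenCV 4.12 (cv2) and the standard library are available. Lean on these libraries where they do the work, as an engineer would, in place of code of your own. Each camera call takes 0.05 s, during which the arm holds its last target. There are 200 camera calls.

### The job

Get the gift-box marking machine on the wrapping counter ready and start it: put the wooden setting block that was left in the nest carriage into the grey tray, slide the carriage onto the dovetail rail from its open end until it is fully home against the stop, then turn its clamp knob clockwise until it is tight. Then seat every kraft gift box upright, flat and square in a pocket of its own in the carriage, and last of all throw the machine's lever fully over to the far side. Leave everything else on the counter where it stands.

Things in the scene. Friction and masses are not known exactly. Their poses are not given: they have to be found in the camera images.
- rail: fixed rail unit; origin on the counter (z = 0) below the carriage's home. Its dovetail runs along its y axis, open end at y = +100 mm, stop block's face at y = -104 mm (block 60 mm wide, 55 high). Dovetail: 40 mm wide on top, 28 at its foot, 12 high, top face 38 mm above the counter. Beyond the stop the grey marking machine, 84 x 120 x 90 mm, centred at y = -210 mm, carries the lever.
- rail_end (a point): on the dovetail's axis at its open end, 38 mm above the counter; axes as the rail unit. The last 24 mm taper as a lead-in to a tip 26 mm wide whose top is 5 mm lower. The jaws under the carriage embrace the dovetail with 2 mm play at each side and up to 4 mm in height; it goes on only from this end; on the rail its underside is 24 mm above the counter
- carriage_grip (a point): nest carriage (0.45 to 0.65 kg), 208 mm long (y) by 76, four white-walled pockets on top. Point: grasp centre of its upright dark steel rib handle in the middle, 12 mm thick along y, 30 wide along x, top 14 mm above the point. Pocket wall tops are 27 mm below it, underside 54 mm below. Home on the rail: point 78 mm above the rail unit's origin, y axes parallel. The knob stands out at its -x side.
- clamp (a joint): clamp knob on the carriage, rad: 0 loose, grows clockwise seen from above, end stop at 2.0 = tight (may spring back to 1.9 when let go). Turns stiffly (about 0.1 N m), stays where left. It pushes a shoe against the dovetail, which draws the carriage up to 2 mm sideways and holds it. At value 1.0 its bar lies along the carriage's x axis; at 0 it is 1.0 rad anticlockwise from that
- clamp_grip (a point): grasp point on the knob's upright axis, 72 mm to the carriage's -x side of the handle. Black grip bar 12 mm thick, 38 mm long, top 11 mm above this point; the disc under the bar (radius 16 mm) has its top 22 mm below this point. The bar's direction is this frame's x axis turned 1.0 rad anticlockwise from above
- lever (a joint): toggle lever on the marking machine, rad: 0 leaning to the rail unit's -x (off), 1.0 fully over to its +x, the far side (on); stays where left, needs about 1 N at its ball
- lever_tip (a point): centre of the lever's black ball (radius 13 mm), 80 mm from the lever's pivot, which lies 112 mm above the counter at x = 0, y = -215 mm of the rail unit; the pivot axis is the unit's y axis
- pocket1 (a point): centre of the floor of pocket 1 of the carriage; the pocket is 65 mm along the carriage's x axis, 39 mm along its y axis at its floor; its walls are 7 mm high and bevelled, so the mouth is 71 by 43 mm; axes as the carriage. Pockets 1 to 4 lie at carriage y = -78.5, -33.5, +33.5, +78.5 mm
- pocket2 (a point): centre of the floor of pocket 2 of the carriage; the pocket is 65 mm along the carriage's x axis, 39 mm along its y axis at its floor; its walls are 7 mm high and bevelled, so the mouth is 71 by 43 mm; axes as the carriage. Pockets 1 to 4 lie at carriage y = -78.5, -33.5, +33.5, +78.5 mm
- pocket3 (a point): centre of the floor of pocket 3 of the carriage; the pocket is 65 mm along the carriage's x axis, 39 mm along its y axis at its floor; its walls are 7 mm high and bevelled, so the mouth is 71 by 43 mm; axes as the carriage. Pockets 1 to 4 lie at carriage y = -78.5, -33.5, +33.5, +78.5 mm
- pocket4 (a point): centre of the floor of pocket 4 of the carriage; the pocket is 65 mm along the carriage's x axis, 39 mm along its y axis at its floor; its walls are 7 mm high and bevelled, so the mouth is 71 by 43 mm; axes as the carriage. Pockets 1 to 4 lie at carriage y = -78.5, -33.5, +33.5, +78.5 mm
- box1_mid (a point): kraft gift box, centre (18 mm above its underside): 60 mm along its x axis, 34 mm along y, 36 mm high, about 70 g. It may be absent. A pocket takes it with its 60 mm length along the carriage's x axis, either way round
- box2_mid (a point): kraft gift box, centre (18 mm above its underside): 60 mm along its x axis, 34 mm along y, 36 mm high, about 70 g. It may be absent. A pocket takes it with its 60 mm length along the carriage's x axis, either way round
- box3_mid (a point): kraft gift box, centre (18 mm above its underside): 60 mm along its x axis, 34 mm along y, 36 mm high, about 70 g. It may be absent. A pocket takes it with its 60 mm length along the carriage's x axis, either way round
- box4_mid (a point): kraft gift box, centre (18 mm above its underside): 60 mm along its x axis, 34 mm along y, 36 mm high, about 70 g. It may be absent. A pocket takes it with its 60 mm length along the carriage's x axis, either way round
- block_grip (a point): wooden setting block, standing at the start in the carriage's pocket 4: base 58 x 32 x 14 mm with an upright round knob on its middle, 22 mm across, top 44 mm above the underside; 50 g. This point is on the knob's axis, 36 mm above the underside
- tray: fixed grey open tray, 120 (x) x 100 x 30 mm outside, walls and floor 4 mm; origin under its centre
- twine: twine spool, 56 mm across, 60 mm high; a bystander, origin under its centre
- tape: black tape dispenser, 130 mm long; a bystander, origin under its centre
- stamp: wooden hand stamp, 74 mm high; a bystander, origin under its centre
- inkpad: flat steel ink pad, 70 x 110 x 18 mm; a bystander, origin under its centre
- pencup: white ceramic cup, 90 mm high; a bystander, origin under its centre
- candle: candle jar, 80 mm high; a bystander, origin under its centre

How it is judged:
By the outcome, as a careful person would: the job done as asked, in the order asked, and still so for the second after the job is handed in, with the robot touching nothing.
Of box1, box2, box3, box4 only 2 to 4 are there at a start; the rules pass over those that are not, and their reading is None.
At some moment in a run one of box1, box2, box3, box4 may be knocked a few centimetres aside while the robot is not near it.
Once in a run the grip may slacken for a moment while it holds something.
It also fails if it takes over 210 s, if anything falls off the work surface, if the arm or the gripper's body presses on something with over 40 N, if the wrist force passes 120 N, or if a joint passes its speed limit or range.

## Working session

There is one attempt and no reset: what is moved stays moved. The work goes in short steps, Python scripts to look and compute and a tool call to move; the robot and the scene stay as the last step left them, time stands still between calls to the robot, and variables do not carry over. Pictures are saved under pics/ and viewed, at most 14 in all, crops included, and the job is handed in when it is done.

Besides the shell and the picture viewer there is one more tool, called after ">>>" in YAML: its name, and indented under it one key for each argument. play_rows: Moves the arm, as the interface text tells. Shift numbers are shares of 0.05 m and turn numbers shares of 8 degrees, none past 1 either way. Its arguments: {"type":"object","properties":{"series":{"type":"array"},"force":{"type":"number"}},"required":["series"]}

```bash
ls; mkdir -p pics; python3 - <<'E'
from station import ctrl, imaging
import cv2, numpy as np
o=ctrl.get_obs()
print({k:np.round(v,3) for k,v in o.items()})
for n in("scene","top"):
    d=imaging.get_image(n); cv2.imwrite(f"pics/{n}0.png",d["color"]); print(n,d["fx"],d["fy"],d["cx"],d["cy"],np.round(d["extrinsics"],4).tolist())
E
```

```text
pics
{'t': np.float64(0.0), 'q': array([-1.249,  0.053,  1.614,  0.   ,  1.476, -0.119]), 'dq': array([ 0.001,  0.001,  0.   , -0.001, -0.001,  0.   ]), 'effort': array([ 2.0000e-03, -3.9366e+01, -3.7018e+01, -0.0000e+00,  7.0000e-03,
        0.0000e+00]), 'tool_pos': array([ 0.266, -0.565,  0.23 ]), 'tool_rot': array([-3.064, -0.686,  0.   ]), 'contact_force': array([ 0.795, -0.612, -0.357]), 'wrist_torque': array([ 0.004, -0.063, -0.008]), 'grip_force': np.float64(0.0), 'opening': np.float64(0.085)}
scene 417.785918285485 417.785918285485 319.70410548840727 205.56202357683688 [[-0.6676, 0.7445, -0.0057, 0.3852], [0.4435, 0.3915, -0.8062, -0.1465], [-0.5979, -0.5408, -0.5916, 1.6714], [0.0, 0.0, 0.0, 1.0]]
top 412.6194695364485 412.6194695364485 317.2483603827065 196.04913916847656 [[0.0098, -0.9999, 0.007, 0.0072], [-0.9922, -0.0106, -0.1239, 0.5908], [0.124, -0.0058, -0.9923, 1.3699], [0.0, 0.0, 0.0, 1.0]]
```

View pics/scene0.png

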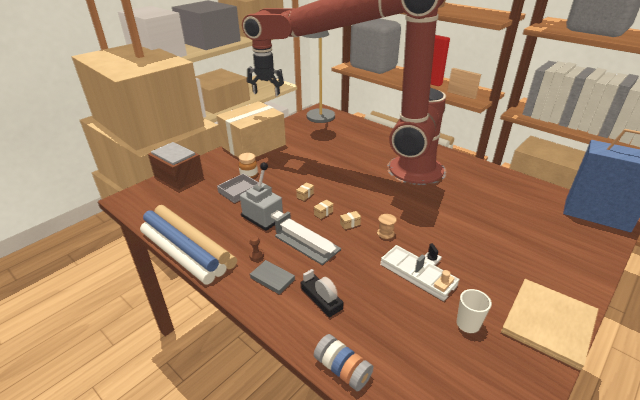

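View pics/top0.png

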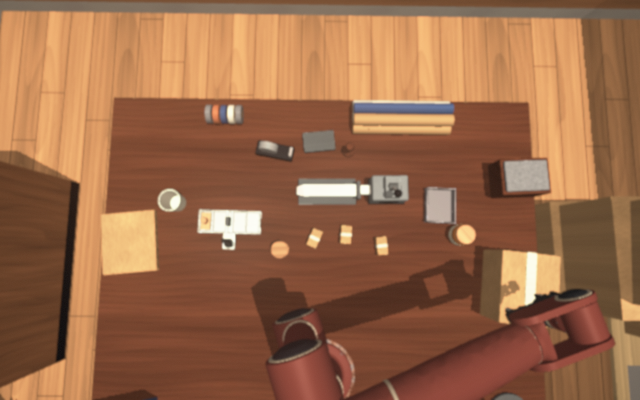

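The scene view shows the carriage with its block on the left, three boxes at (305,190), (323,208) and (350,219), and the tray next to the machine. In the top view the carriage is at about (229,222), knob at (228,241), rail at (330,191), machine at (388,189), tray at (440,205), and boxes at (315,238), (346,235) and (381,246).

```bash
cat > h.py <<'E'
import cv2, numpy as np
from station import ctrl, imaging
def get(n):
    d=imaging.get_image(n); E=d["extrinsics"]; K=np.array([[d["fx"],0,d["cx"]],[0,d["fy"],d["cy"]],[0,0,1]])
    return d["color"],K,np.array(E)
def plane(uv,K,E,z):
    R,t=E[:3,:3],E[:3,3]; c=-R.T@t
    r=R.T@np.linalg.inv(K)@np.array([uv[0],uv[1],1.]); return c+r*(z-c[2])/r[2]
def proj(p,K,E):
    q=K@(E[:3,:3]@np.array(p)+E[:3,3]); return q[:2]/q[2]
def crop(im,x0,y0,x1,y1,s,f):
    cv2.imwrite(f,cv2.resize(im[y0:y1,x0:x1],None,fx=s,fy=s,interpolation=cv2.INTER_CUBIC))
E
python3 - <<'E'
from h import *
im,K,E=get("top"); crop(im,190,165,390,265,4,"pics/t1.png"); 
for n in [(330,191),(229,222)]: print(plane(n,K,E,.05))
im,K,E=get("scene"); crop(im,210,140,470,310,3,"pics/s1.png")
E
```

```text
[ 0.60671162 -0.02968227  0.05      ]
[0.49841622 0.30762065 0.05      ]
```

View pics/t1.png

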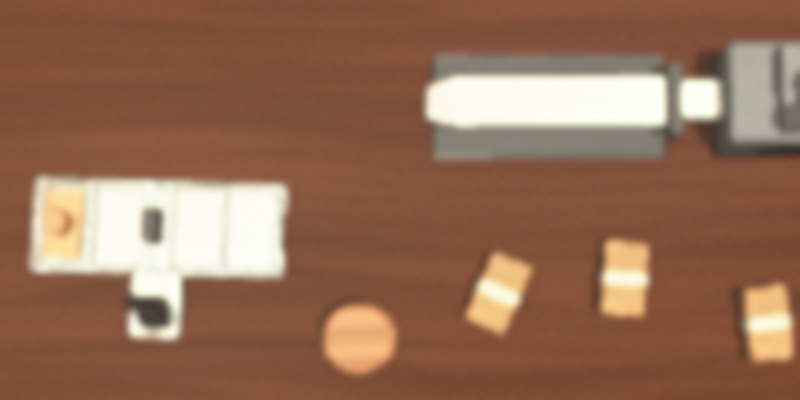

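View pics/s1.png

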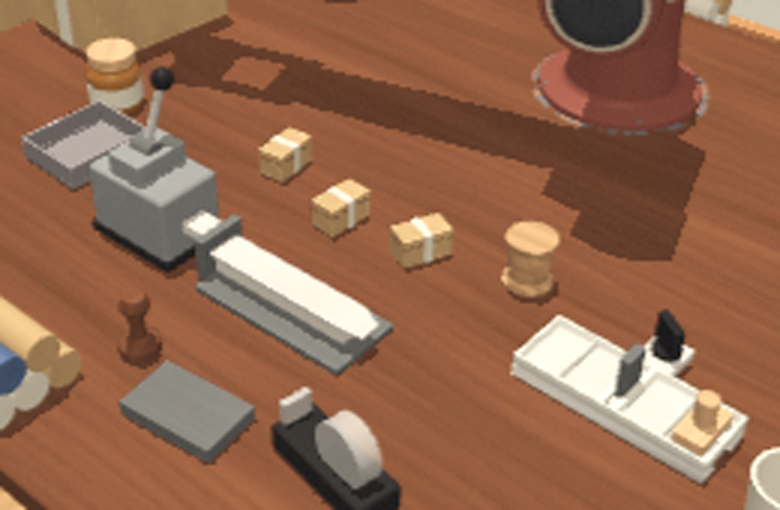

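The crops show three boxes, with the carriage nearly aligned to the rail (its y is about world +y). The handle is at crop (152,226), the block knob at (63,222) and the clamp bar at (150,311). The lever leans towards the robot (-x). Next I'll measure these.

```bash
cat >> h.py <<'E'
S=4
def prep(n="top"):
    im,K,E=get(n); big=cv2.resize(im,None,fx=S,fy=S,interpolation=cv2.INTER_CUBIC)
    return big,cv2.cvtColor(big,cv2.COLOR_BGR2HSV),K,E
def u(p): return (np.asarray(p,float)+.5)/S-.5   # big px -> px
def rects(m,K,E,z,amin=1500,box=None):
    out=[]
    for c in cv2.findContours(m.astype(np.uint8),cv2.RETR_EXTERNAL,cv2.CHAIN_APPROX_NONE)[0]:
        if cv2.contourArea(c)<amin: continue
        M=cv2.moments(c); cen=u((M['m10']/M['m00'],M['m01']/M['m00']))
        if box and not(box[0]<cen[0]<box[2] and box[1]<cen[1]<box[3]): continue
        w=np.array([plane(u(p[0]),K,E,z)[:2] for p in c])
        (a,b),(l,s),th=cv2.minAreaRect((w*1000).astype(np.float32))
        th=th if l>=s else th+90   # direction of the long side, deg from world x
        th=(th+90)%180-90
        out.append((np.round(cen,1).tolist(),np.round(plane(cen,K,E,z)[:2]*1000,1).tolist(),np.round((a,b),1).tolist(),np.round(sorted((l,s)),1).tolist(),round(th,1)))
    return out
E
python3 - <<'E'
from h import *
for n in("top","scene"):
    big,hsv,K,E=prep(n); H,Sa,V=[hsv[...,i].astype(int) for i in range(3)]
    print(n)
    wb=(185,165,370,262) if n=="top" else (250,200,465,300)
    white=(Sa<60)&(V>150)
    print("white"); [print(r) for r in rects(white,K,E,.038,600,wb)]
    dark=(V<75)&(Sa<120)
    print("dark"); [print(r) for r in rects(dark,K,E,.068,150,(205,200,250,255) if n=="top" else (410,235,450,280))]
    kr=(H>8)&(H<26)&(Sa>60)&(V>165)&(Sa<170)
    bb=(185,200,400,262) if n=="top" else (290,175,470,300)
    print("kraft"); [print(r) for r in rects(cv2.morphologyEx(kr.astype(np.uint8),cv2.MORPH_OPEN,np.ones((3,3))),K,E,.036,200,bb)]
    print("tray grey"); g=(Sa<50)&(V>70)&(V<190)
    [print(r) for r in rects(g,K,E,.03,1500,(360,170,460,225) if n=="top" else (210,150,300,240))]
E
```

```text
top
white
([229.2, 223.3], [494.8, 309.2], [474.8, 309.6], [133.7, 214.1], 88.8)
([364.3, 189.3], [615.4, -147.4], [615.3, -147.5], [36.2, 39.3], -89.4)
([326.8, 189.8], [612.3, -19.1], [612.6, -17.5], [50.1, 207.6], -89.1)
dark
([228.2, 242.0], [431.8, 304.2], [431.6, 304.4], [10.7, 21.2], 51.1)
kraft
([279.4, 249.2], [409.7, 138.3], [409.7, 137.6], [57.4, 62.0], -89.4)
([382.0, 245.4], [425.7, -206.2], [426.4, -206.2], [40.2, 65.4], 3.4)
([314.3, 237.8], [448.9, 21.7], [448.7, 21.8], [40.0, 64.9], -21.2)
([345.9, 234.3], [461.9, -84.9], [462.2, -85.1], [40.0, 65.8], -2.0)
([205.2, 220.3], [504.1, 390.9], [504.2, 391.3], [36.9, 59.2], -3.3)
tray grey
([439.9, 205.1], [564.8, -407.0], [565.5, -406.9], [102.9, 120.1], -1.8)
([388.2, 188.6], [620.0, -230.3], [619.6, -219.9], [93.7, 153.8], -89.1)
scene
white
([328.2, 285.6], [732.5, 170.2], [732.7, 171.7], [30.8, 72.4], 73.3)
([416.2, 270.1], [526.2, 315.6], [501.9, 319.4], [144.3, 215.1], 89.8)
([307.8, 236.4], [620.9, -9.4], [621.1, -14.3], [56.9, 212.4], -89.2)
([276.9, 214.5], [607.8, -161.2], [608.3, -160.1], [41.0, 42.1], -0.9)
d
[... 223 characters left out ...]
, 234.3], [456.4, 158.3], [453.6, 156.9], [33.1, 53.4], -76.2)
([345.4, 217.1], [467.6, 14.7], [467.7, 14.7], [27.3, 42.0], 66.1)
([387.2, 218.6], [384.2, 121.4], [382.9, 120.8], [59.9, 60.7], 2.7)
([459.8, 221.5], [242.4, 304.1], [242.1, 308.7], [15.6, 154.8], -87.7)
([355.1, 214.2], [434.3, 28.8], [434.7, 27.3], [29.3, 44.9], 66.6)
([319.3, 207.0], [482.4, -86.3], [482.6, -86.7], [28.7, 40.2], 85.9)
([327.2, 202.4], [445.3, -83.4], [445.5, -83.9], [28.3, 44.6], 89.4)
([301.5, 189.5], [446.4, -204.3], [446.5, -205.1], [32.4, 41.1], -86.0)
([307.9, 184.7], [408.7, -208.0], [408.0, -208.1], [28.1, 40.0], -88.1)
tray grey
([268.3, 211.6], [609.0, -202.3], [608.2, -198.0], [203.4, 607.5], 73.4)
```

```bash
python3 - <<'E'
from h import *
big,hsv,K,E=prep("top"); H,Sa,V=[hsv[...,i].astype(int) for i in range(3)]
print("cam",-E[:3,:3].T@E[:3,3])
# per-column edges of white mask
w=(Sa<60)&(V>150)
def lines(x0,x1,y0,y1,z):
    up,lo=[],[]
    for X in range(int(x0*S),int(x1*S),2):
        r=np.nonzero(w[int(y0*S):int(y1*S),X])[0]
        if len(r)<20: continue
        up.append(plane(u((X,r[0]+y0*S)),K,E,z)[:2]); lo.append(plane(u((X,r[-1]+y0*S)),K,E,z)[:2])
    for n,a in(("+x",up),("-x",lo)):
        a=np.array(a); p=np.polyfit(a[:,1],a[:,0],1); print(n,"x at y0",p[1],"slope",p[0],"mid",a.mean(0))
print("rail");lines(306,355,180,202,.038)
print("carriage");lines(202,258,206,240,.027); print("carr right part");lines(238,258,206,240,.027)
h=(V<140)&(Sa<90)
print(rects(h,K,E,.068,100,(205,200,250,255)))
sub=hsv[880:930:6,900:930:4]; print(sub[...,2]); print(sub[...,1])
E
```

```text
cam [0.41633714 0.02130396 1.43244393]
rail
+x x at y0 0.6365550348585798 slope -0.011134587282207226 mid [ 0.63688394 -0.02953938]
-x x at y0 0.5877579371160365 slope -0.014824088035799954 mid [ 0.58820016 -0.02983153]
carriage
+x x at y0 0.5353000961421773 slope 0.017511489767828913 mid [0.54077391 0.31258386]
-x x at y0 0.4512881472511297 slope 0.018327193755426255 mid [0.45696143 0.30955527]
carr right part
+x x at y0 0.5352172777600946 slope 0.016590712581190017 mid [0.53938431 0.25116677]
-x x at y0 0.46029062418377004 slope 0.00014537052217353374 mid [0.46032678 0.24873582]
[([227.1, 242.3], [430.7, 307.6], [430.7, 310.4], [23.6, 39.6], 77.1), ([228.0, 221.0], [500.7, 307.4], [500.6, 307.3], [10.7, 24.0], 2.1)]
[[225 169 135 122 104 129 201 241]
 [220 164 135 122 108 138 208 241]
 [220 163 132 116 106 146 214 241]
 [233 186 148 125 117 160 221 243]
 [245 231 212 198 200 222 243 246]
 [249 248 247 245 250 253 252 247]
 [249 249 248 248 251 253 253 247]
 [246 248 248 248 250 252 251 246]
 [244 247 244 240 241 245 246 241]]
[[31 38 34 40 39 30 25 18]
 [29 36 36 36 38 28 23 17]
 [29 36 33 35 36 28 21 17]
 [28 34 31 39 39 29 20 16]
 [16 19 23 31 31 22 15 13]
 [13 11 12 16 14  9  8 13]
 [13 11 10 12  9  7  8 13]
 [15 11 11 14 11  8  7 15]
 [16 12 15 18 18 14 10 16]]
```

>>> play_rows:
  series:
    - [1,[0.5,0,-0.1],[0,0,-1]]
    - [1,[0.5,0.3,-0.1],[0,0,-1]]
    - [1,[0.5,0.5,-0.1],[0,0,-1]]
    - [1,[0.6,0.6,-0.1],[0,0,-1]]
    - [1,[0.6,0.6,-0.1],[0,0,-1]]
    - [1,[0.8,0.6,-0.1],[0,0,-1]]
    - [1,[1,0.3,0],[0,0,-1]]
    - [1,[1,0.2,0],[0,0,-1]]
  force: 40

```text
t: 1.35
tool_pos: [0.5289, -0.4271, 0.261]
tool_rot: [-2.23, -2.212, -0.0]
contact_force: [-0.4, -0.1, -0.7]
opening: 0.0855
grip_force: 0.0
```

```bash
cat >> h.py <<'E'
from scipy.spatial.transform import Rotation as Ro
def need(x,y,z,yaw):
    """rows*share to reach a TCP target: tilt fix+yaw about tool axes (shares of 8deg), shift in the tool axes AFTER turning (shares of .05)"""
    o=ctrl.get_obs(); R=Ro.from_rotvec(o["tool_rot"]).as_matrix(); p=o["tool_pos"]; a=np.radians(yaw)
    T=np.array([[np.cos(a),np.sin(a),0],[np.sin(a),-np.cos(a),0],[0,0,-1]])
    rv=np.degrees(Ro.from_matrix(R.T@T).as_rotvec())/8
    d=T.T@(np.array([x,y,z])-p)/.05
    print("t %.1f pos %s yaw %.2f open %.4f F %s grip %.0f q6 %.2f"%(o["t"],np.round(p*1000,1),np.degrees(np.arctan2(R[1,0],R[0,0])),o["opening"],np.round(o["contact_force"],1),o["grip_force"],o["q"][5]))
    print("turn",np.round(rv,2),"shift",np.round(d,2))
E
python3 -c "
from h import *
need(.504,.392,.12,90)"
```

```text
t 1.4 pos [ 528.9 -427.1  261. ] yaw 89.54 open 0.0855 F [-0.4 -0.1 -0.7] grip 0 q6 -0.78
turn [ 0.   -0.   -0.06] shift [16.38 -0.5   2.82]
```

>>> play_rows:
  series:
    - [1,[1,0,0],[0,0,-0.06]]
    - [1,[1,0,0],[0,0,0]]
    - [1,[1,0,0],[0,0,0]]
    - [1,[1,0,0],[0,0,0]]
    - [1,[1,0,0],[0,0,0]]
    - [1,[1,0,0],[0,0,0]]
    - [1,[1,0,0],[0,0,0]]
    - [1,[1,-0.5,0],[0,0,0]]

```text
t: 2.35
tool_pos: [0.505, -0.0266, 0.2614]
tool_rot: [2.226, 2.217, 0.001]
contact_force: [-0.9, 0.2, 0.7]
opening: 0.0855
grip_force: 0.0
```

>>> play_rows:
  series:
    - [1,[1,0,0],[0,0,0]]
    - [1,[1,0,0],[0,0,0]]
    - [1,[1,0,0.4],[0,0,0]]
    - [1,[1,0,0.4],[0,0,0]]
    - [1,[1,0,0.5],[0,0,0]]
    - [1,[1,0,0.5],[0,0,0]]
    - [1,[1,0,0.5],[0,0,0]]
    - [1,[1,0,0.5],[0,0,0]]

```text
t: 3.35
tool_pos: [0.5067, 0.3735, 0.1207]
tool_rot: [2.226, 2.216, 0.001]
contact_force: [0.6, 0.4, 0.5]
opening: 0.0856
grip_force: 0.0
```

```bash
python3 -c "
from h import *
need(.504,.392,.04,90)"
```

```text
t 3.4 pos [506.7 373.5 120.7] yaw 89.74 open 0.0856 F [0.6 0.4 0.5] grip 0 q6 0.52
turn [ 0.   -0.   -0.03] shift [ 0.37 -0.05  1.61]
```

>>> play_rows:
  series:
    - [1,[0.37,-0.05,0.4],[0,0,-0.03]]
    - [1,[0,0,0.6],[0,0,0]]
    - [1,[0,0,0.6],[0,0,0]]
    - [0,[0,0,0],[0,0,0]]
    - [0,[0,0,0],[0,0,0]]
    - [0,[0,0,0],[0,0,0]]
    - [0,[0,0,0],[0,0,0]]
    - [0,[0,0,0],[0,0,0]]

```text
t: 4.35
tool_pos: [0.5057, 0.391, 0.0434]
tool_rot: [2.221, 2.22, 0.005]
contact_force: [0.4, -0.3, 6.4]
opening: 0.0204
grip_force: 39.6
```

>>> play_rows:
  series:
    - [0,[0,0,0],[0,0,0]]
    - [0,[0,0,0],[0,0,0]]
    - [0,[0,0,-0.2],[0,0,0]]
    - [0,[0,0,-0.6],[0,0,0]]
    - [0,[0,0,-1],[0,0,0]]
    - [0,[0,0,-1],[0,0,0]]
    - [0,[0,0,-1],[0,0,0]]
    - [0,[0,0,-1],[0,0,0]]

```text
t: 5.35
tool_pos: [0.5039, 0.39, 0.2829]
tool_rot: [-2.222, -2.221, 0.001]
contact_force: [0.4, -0.7, -1.0]
opening: 0.0206
grip_force: 39.2
```

```bash
python3 -c "
from h import *
need(.565,-.407,.25,90)
im,K,E=get('scene'); crop(im,330,120,530,300,3,'pics/a.png')"
```

```text
t 5.3 pos [503.9 390.  282.9] yaw 89.98 open 0.0206 F [ 0.4 -0.7 -1. ] grip 39 q6 0.54
turn [-0.  0. -0.] shift [-15.94   1.22   0.66]
```

View pics/a.png

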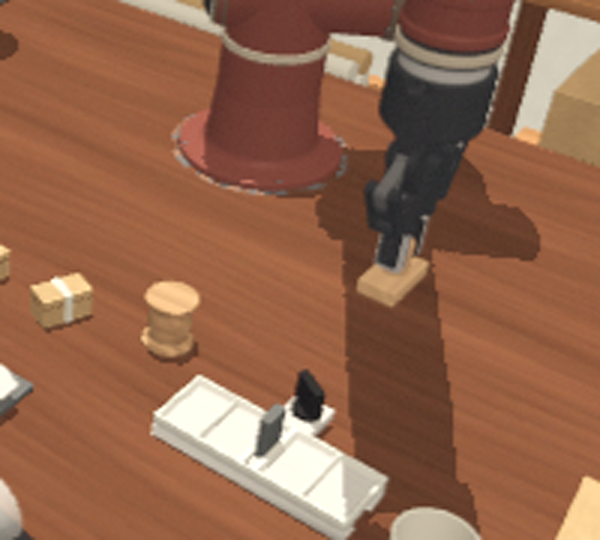

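The block is held (crop (395,280)) and pocket 4 is empty. Carrying it to the tray.

>>> play_rows:
  series:
    - [0,[-1,0,0],[0,0,0]]
    - [0,[-1,0,0],[0,0,0]]
    - [0,[-1,0,0],[0,0,0]]
    - [0,[-1,0,0],[0,0,0]]
    - [0,[-1,0,0],[0,0,0]]
    - [0,[-1,0,0],[0,0,0]]
    - [0,[-1,0,0],[0,0,0]]
    - [0,[-1,0,0],[0,0,0]]

```text
t: 6.4
tool_pos: [0.5036, -0.0112, 0.2812]
tool_rot: [-2.222, -2.221, -0.0]
contact_force: [0.4, 0.1, -0.2]
opening: 0.0204
grip_force: 40.8
```

>>> play_rows:
  series:
    - [0,[-1,0,0],[0,0,0]]
    - [0,[-1,0,0],[0,0,0]]
    - [0,[-1,0,0],[0,0,0]]
    - [0,[-1,0,0],[0,0,0]]
    - [0,[-1,0.3,0],[0,0,0]]
    - [0,[-1,0.3,0],[0,0,0]]
    - [0,[-1,0.3,0],[0,0,0]]
    - [0,[-0.94,0.32,0],[0,0,0]]

```text
t: 7.4
tool_pos: [0.565, -0.4083, 0.2809]
tool_rot: [-2.222, -2.22, -0.0]
contact_force: [0.3, 0.3, -0.1]
opening: 0.0207
grip_force: 40.8
```

```bash
python3 -c "
from h import *
need(.565,-.407,.028,90)
im,K,E=get('top'); crop(im,370,150,530,270,3,'pics/b.png')"
```

```text
t 7.4 pos [ 565.  -408.3  280.9] yaw 89.95 open 0.0207 F [ 0.3  0.3 -0.1] grip 41 q6 -0.73
turn [-0.   -0.   -0.01] shift [ 0.03 -0.    5.06]
```

>>> play_rows:
  series:
    - [0,[0,0,1],[0,0,0]]
    - [0,[0,0,1],[0,0,0]]
    - [0,[0,0,1],[0,0,0]]
    - [0,[0,0,1],[0,0,0]]
    - [0,[0,0,0.7],[0,0,0]]
    - [0,[0,0,0.35],[0,0,0]]
    - [0,[0,0,0],[0,0,0]]
    - [0.5,[0,0,0],[0,0,0]]

```text
t: 8.45
tool_pos: [0.5658, -0.4073, 0.0302]
tool_rot: [2.22, 2.219, 0.0]
contact_force: [0.6, -0.2, 1.9]
opening: 0.0374
grip_force: 0.0
```

>>> play_rows:
  series:
    - [0.5,[0,0,0],[0,0,0]]
    - [0.5,[0,0,0],[0,0,0]]
    - [0.5,[0,0,0],[0,0,0]]
    - [0.5,[0,0,-0.4],[0,0,0]]
    - [0.5,[0,0,-1],[0,0,0]]
    - [0.5,[0,0,-1],[0,0,0]]
    - [0.5,[0,0,-1],[0,0,0]]
    - [0.5,[0,0,-1],[0,0,0]]

```text
t: 9.45
tool_pos: [0.565, -0.4067, 0.2525]
tool_rot: [2.22, 2.219, 0.0]
contact_force: [0.3, -0.5, 0.1]
opening: 0.0423
grip_force: 0.0
```

```bash
python3 - <<'E'
from h import *
need(.5005,.313,.15,0)
big,hsv,K,E=prep("top"); H,Sa,V=[hsv[...,i].astype(int) for i in range(3)]
w=(Sa<60)&(V>150)
kr=(H>8)&(H<26)&(Sa>60)&(V>150)&(Sa<170)
for r in rects(kr,K,E,.018,200,(370,150,475,265)): print(r)
for r in rects(w,K,E,.027,1000,(185,165,270,262)): print(r)
im,K,E=get('scene'); crop(im,200,110,360,240,3,'pics/b.png')
E
```

```text
t 9.4 pos [ 565.  -406.7  252.5] yaw 89.97 open 0.0423 F [ 0.3 -0.5  0.1] grip 0 q6 -0.73
turn [ 0.02 -0.   11.25] shift [ -1.29 -14.39   2.05]
([382.3, 246.8], [421.3, -210.3], [423.2, -210.6], [40.2, 61.7], 0.6)
([438.4, 206.0], [562.9, -405.5], [563.3, -406.0], [42.2, 64.2], -0.1)
([229.3, 223.3], [495.4, 311.3], [475.2, 311.6], [134.8, 216.4], 88.8)
```

View pics/b.png

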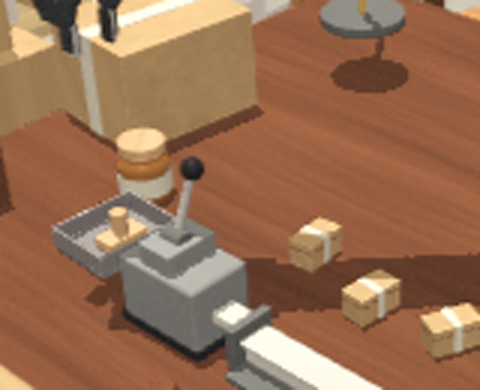

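>>> play_rows:
  series:
    - [1,[1,0,0],[0,0,1]]
    - [1,[0.99,-0.14,0],[0,0,1]]
    - [1,[0.96,-0.28,0],[0,0,1]]
    - [1,[0.91,-0.41,0],[0,0,1]]
    - [1,[0.85,-0.53,0],[0,0,1]]
    - [1,[0.77,-0.64,0],[0,0,1]]
    - [1,[0.67,-0.74,0],[0,0,1]]
    - [1,[0.56,-0.83,0],[0,0,1]]

```text
t: 10.55
tool_pos: [0.5649, -0.0051, 0.2497]
tool_rot: [3.062, 0.699, 0.002]
contact_force: [0.9, 1.2, 0.2]
opening: 0.0852
grip_force: 0.0
```

>>> play_rows:
  series:
    - [1,[0.44,-0.9,0],[0,0,1]]
    - [1,[0.31,-0.95,0],[0,0,1]]
    - [1,[0.17,-0.98,0],[0,0,1]]
    - [1,[0,-1,0],[0,0,0.37]]
    - [1,[0,-1,0],[0,0,0]]
    - [1,[-0.5,-1,0],[0,0,0]]
    - [1,[-0.8,0,1],[0,0,0]]
    - [1,[0,0,1],[0,0,0]]

```text
t: 11.55
tool_pos: [0.4993, 0.2953, 0.1501]
tool_rot: [-3.141, 0.022, -0.003]
contact_force: [1.0, 0.2, -0.6]
opening: 0.0854
grip_force: 0.0
```

```bash
python3 - <<'E'
from h import *
need(.5005,.313,.04,-1)
E
```

```text
t 11.6 pos [499.3 295.3 150.1] yaw -0.82 open 0.0854 F [ 1.   0.2 -0.6] grip 0 q6 1.99
turn [-0.01 -0.01  0.02] shift [ 0.02 -0.35  2.2 ]
```

>>> play_rows:
  series:
    - [1,[0,-0.35,0.26],[0,0,0.02]]
    - [1,[0,0,0.7],[0,0,0]]
    - [1,[0,0,0.7],[0,0,0]]
    - [1,[0,0,0.6],[0,0,0]]
    - [0,[0,0,0],[0,0,0]]
    - [0,[0,0,0],[0,0,0]]
    - [0,[0,0,0],[0,0,0]]
    - [0,[0,0,0],[0,0,0]]
  force: 100

```text
t: 12.55
tool_pos: [0.5024, 0.3121, 0.0386]
tool_rot: [-3.14, 0.031, -0.004]
contact_force: [-0.2, 0.4, 0.2]
opening: 0.0121
grip_force: 0.0
```

>>> play_rows:
  series:
    - [0,[0,0,0],[0,0,0]]
    - [0,[0,0,0],[0,0,0]]
    - [0,[0,0,0],[0,0,0]]
    - [0,[0,0,-0.2],[0,0,0]]
    - [0,[0,0,-0.5],[0,0,0]]
    - [0,[0,0,-0.8],[0,0,0]]
    - [0,[0,0,-0.5],[0,0,0]]
    - [0,[0,0,0],[0,0,0]]

```text
t: 13.55
tool_pos: [0.5022, 0.3119, 0.1385]
tool_rot: [-3.14, 0.031, -0.004]
contact_force: [-0.1, 0.5, -6.9]
opening: 0.0103
grip_force: 98.2
```

```bash
python3 - <<'E'
from h import *
need(.5005,.313,.04,-1)
im,K,E=get('scene'); crop(im,330,120,530,300,3,'pics/c.png')
E
```

```text
t 13.6 pos [502.2 311.9 138.5] yaw -1.15 open 0.0103 F [-0.1  0.5 -6.9] grip 98 q6 2.02
turn [-0.01 -0.02 -0.02] shift [-0.03 -0.02  1.97]
```

View pics/c.png

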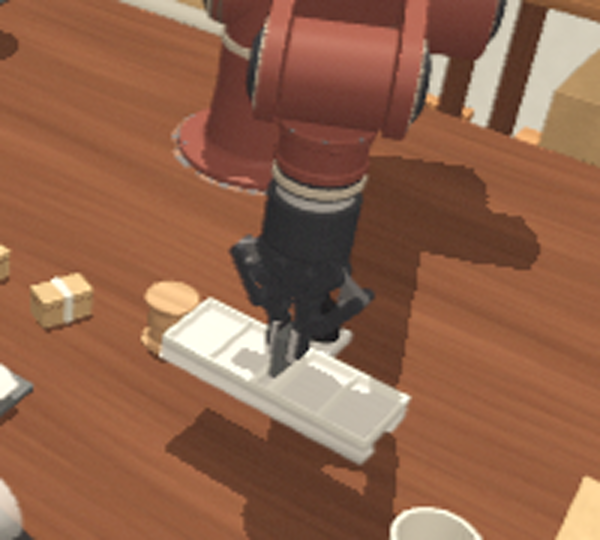

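The carriage is held level. Next is the rail cross-section, numerically, and the carriage's offset in the grip.

```bash
python3 - <<'E'
from h import *
im,K,E=get("top")
for c in (320,345):
    print([ (v,im[v,c].tolist()) for v in range(176,208)])
print("row190",[(c,int(im[190,c,1])) for c in list(range(292,306))+list(range(352,360))])
for z in(.0,.038): print(z,[np.round(plane((320,v),K,E,z)[:2]*1000,1).tolist() for v in(183,190,197)])
big,hsv,K,E=prep("top"); Sa,V=hsv[...,1].astype(int),hsv[...,2].astype(int); w=(Sa<60)&(V>150)
for c in range(190,268,4):
    r=np.nonzero(w[180*S:240*S,c*S])[0]
    if len(r): print(c,u((0,r[0]+180*S))[1],np.round(plane((c,u((0,r[0]+180*S))[1]),K,E,.127)[:2]*1000,1),u((0,r[-1]+180*S))[1],np.round(plane((c,u((0,r[-1]+180*S))[1]),K,E,.127)[:2]*1000,1))
E
```

```text
[(176, [58, 80, 129]), (177, [67, 88, 131]), (178, [84, 101, 131]), (179, [104, 116, 131]), (180, [113, 123, 131]), (181, [113, 123, 129]), (182, [115, 126, 132]), (183, [144, 160, 166]), (184, [201, 224, 229]), (185, [234, 248, 250]), (186, [240, 250, 252]), (187, [240, 250, 252]), (188, [240, 250, 252]), (189, [240, 250, 251]), (190, [240, 250, 252]), (191, [241, 250, 252]), (192, [241, 251, 252]), (193, [241, 251, 252]), (194, [239, 250, 251]), (195, [221, 237, 239]), (196, [168, 188, 192]), (197, [127, 140, 145]), (198, [116, 126, 132]), (199, [116, 126, 131]), (200, [117, 127, 133]), (201, [117, 127, 132]), (202, [115, 125, 131]), (203, [106, 117, 127]), (204, [89, 102, 125]), (205, [66, 84, 125]), (206, [56, 78, 125]), (207, [56, 78, 124])]
[(176, [57, 79, 127]), (177, [64, 83, 127]), (178, [83, 98, 126]), (179, [101, 113, 126]), (180, [110, 121, 127]), (181, [113, 123, 128]), (182, [119, 131, 135]), (183, [151, 169, 174]), (184, [209, 230, 232]), (185, [238, 250, 251]), (186, [244, 252, 252]), (187, [244, 252, 252]), (188, [244, 252, 252]), (189, [244, 252, 252]), (190, [244, 
[... 796 characters left out ...]
388.2] 231.375 [463.3 388.1]
202 228.625 [472.1 375.9] 232.125 [461.1 375.4]
206 229.125 [470.7 363.2] 233.125 [458.1 362.7]
210 230.125 [467.6 350.5] 232.625 [459.8 350.2]
214 229.875 [468.6 338. ] 232.875 [459.1 337.6]
218 230.875 [465.5 325.3] 237.875 [443.6 324.4]
226 208.875 [535.4 302.7] 213.875 [519.5 302.1]
230 207.875 [538.7 290.1] 225.875 [481.7 288.1]
234 208.375 [537.2 277.4] 232.625 [460.6 274.7]
238 208.625 [536.5 264.7] 233.625 [457.5 262.1]
242 208.625 [536.7 252. ] 233.875 [456.9 249.5]
246 208.875 [536.  239.3] 233.625 [457.8 236.9]
250 208.625 [536.9 226.7] 233.875 [457.1 224.3]
254 208.375 [537.9 214. ] 233.875 [457.3 211.7]
258 212.875 [523.7 201. ] 214.375 [518.9 200.8]
```

```bash
python3 - <<'E'
from h import *
need(.613,.206,.080,.75)
E
```

```text
t 13.7 pos [499.7 310.8 134.2] yaw -1.15 open 0.0105 F [ 0.6 -0.8 -5.8] grip 98 q6 2.02
turn [ 0.01  0.03 -0.24] shift [2.24 2.13 1.08]
```

```bash
python3 - <<'E'
from h import *
for i in range(6):
    o=ctrl.get_obs(); print(o["t"],np.round(o["tool_pos"]*1000,1),np.round(o["q"],4)); imaging.get_image("top")
E
```

```text
13.7 [499.7 310.8 134.2] [0.43   0.0487 1.7838 0.     1.3139 2.0208]
13.75 [499.7 310.8 134. ] [ 0.43    0.049   1.7837 -0.      1.3139  2.0208]
13.8 [499.9 310.9 134.2] [0.43   0.049  1.7834 0.     1.3139 2.0207]
13.85 [500.2 311.  134.6] [ 0.43    0.0488  1.7828 -0.      1.3139  2.0208]
13.9 [500.5 311.1 135.1] [0.43   0.0486 1.7822 0.     1.3139 2.0208]
13.95 [500.7 311.3 135.5] [0.43   0.0483 1.7817 0.     1.3139 2.0208]
```

>>> play_rows:
  series:
    - [0,[0.3,0.3,0],[0,0,-0.12]]
    - [0,[0.5,0.5,0],[0,0,-0.12]]
    - [0,[0.6,0.5,0.1],[0,0,0]]
    - [0,[0.5,0.5,0.2],[0,0,0]]
    - [0,[0.3,0.3,0.3],[0,0,0]]
    - [0,[0,0,0.3],[0,0,0]]
    - [0,[0,0,0],[0,0,0]]
    - [0,[0,0,0],[0,0,0]]

```text
t: 15.0
tool_pos: [0.6113, 0.208, 0.0919]
tool_rot: [-3.141, -0.023, 0.001]
contact_force: [0.3, -0.6, -5.4]
opening: 0.0103
grip_force: 97.9
```

>>> play_rows:
  series:
    - [0,[0,0,0],[0,0,0]]
    - [0,[0,0,0],[0,0,0]]
    - [0,[0,0,0],[0,0,0]]
    - [0,[0,0,0],[0,0,0]]
    - [0,[0,0,0],[0,0,0]]
    - [0,[0,0,0],[0,0,0]]
    - [0,[0,0,0],[0,0,0]]
    - [0,[0,0,0],[0,0,0]]

```text
t: 16.0
tool_pos: [0.6119, 0.2072, 0.092]
tool_rot: [-3.142, -0.021, 0.0]
contact_force: [-0.4, -0.8, -6.3]
opening: 0.0105
grip_force: 97.9
```

```bash
cat > m.py <<'E'
from h import *
def edges(c0,c1,y0,y1,z,thr=190):
    """half-max white edges per column of the top view"""
    im,K,E=get("top"); g=cv2.resize(im[...,1],None,fx=S,fy=S,interpolation=cv2.INTER_CUBIC).astype(int); U,L=[],[]
    for c in np.arange(c0,c1,1.):
        r=np.nonzero(g[int(y0*S):int(y1*S),int((c+.5)*S)]>thr)[0]
        if len(r)<30: continue
        U.append(plane((c,u((0,r[0]+y0*S))[1]),K,E,z)[:2]); L.append(plane((c,u((0,r[-1]+y0*S))[1]),K,E,z)[:2])
    for n,a in(("+x",U),("-x",L)):
        if len(a)<5: print(n,"few");continue
        a=np.array(a)*1000; p=np.polyfit(a[:,1],a[:,0],1); print(n,"n",len(a),"mean",np.round(a.mean(0),1),"slope %.4f"%p[0],"sd %.1f"%np.std(a[:,0]-np.polyval(p,a[:,1])))
E
python3 - <<'E'
from m import *
o=ctrl.get_obs(); zt=o["tool_pos"][2]+.0155-.027
print("rail");edges(306,352,176,204,.038)
print("carr",zt);edges(264,284,150,215,zt); edges(222,245,150,215,zt)
need(.613,.206,.064,.75)
im,K,E=get("top"); crop(im,205,150,365,250,4,"pics/d.png")
E
```

```text
rail
+x n 46 mean [633.9 -24.9] slope -0.0156 sd 0.2
-x n 46 mean [591.5 -25.1] slope -0.0127 sd 0.2
carr 0.0804854762749868
+x n 14 mean [650.4 149.4] slope -0.0371 sd 0.7
-x n 14 mean [574.2 147.7] slope 0.2242 sd 3.6
+x n 10 mean [597.5 270.3] slope 0.0802 sd 1.5
-x n 10 mean [570.6 269.4] slope 0.0732 sd 0.3
t 16.1 pos [611.9 207.2  92. ] yaw 0.78 open 0.0103 F [-0.2  0.6 -6.3] grip 98 q6 1.77
turn [0. 0. 0.] shift [0.02 0.02 0.56]
```

View pics/d.png

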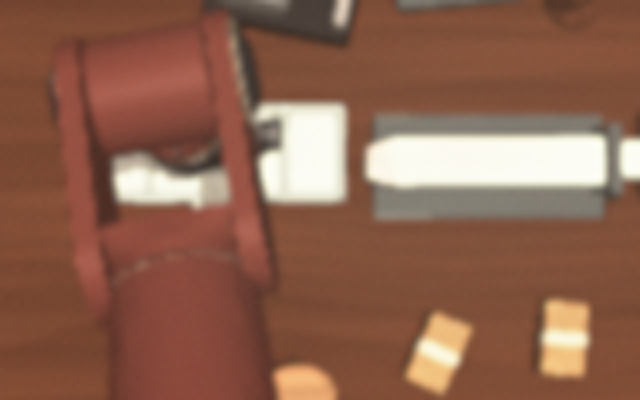

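The crop shows the carriage end at (347,152) facing the rail tip at (366,160), with a small gap. I'll re-measure using clear columns.

```bash
python3 - <<'E'
from m import *
zt=.0805
for thr in(150,190): edges(276,290,170,208,zt,thr); edges(306,352,176,204,.038,thr)
im,K,E=get("top"); g=im[190]; print([(c,int(g[c,1])) for c in range(286,300)])
for c in (290,291,292,293): print(c,plane((c,188),K,E,zt))
need(.613,.206,.064,.75)
E
```

```text
+x n 14 mean [653.1 129.5] slope -0.0038 sd 0.2
-x n 14 mean [570.6 127.9] slope -0.0239 sd 0.2
+x n 46 mean [636.3 -24.8] slope -0.0132 sd 0.4
-x n 46 mean [588.9 -25.1] slope -0.0126 sd 0.2
+x n 14 mean [650.8 129.5] slope 0.0024 sd 0.2
-x n 14 mean [572.6 127.9] slope -0.0272 sd 0.6
+x n 46 mean [633.9 -24.9] slope -0.0156 sd 0.2
-x n 46 mean [591.5 -25.1] slope -0.0127 sd 0.2
[(286, 252), (287, 251), (288, 247), (289, 233), (290, 206), (291, 142), (292, 84), (293, 76), (294, 76), (295, 99), (296, 161), (297, 226), (298, 243), (299, 245)]
290 [0.6111073  0.10386794 0.0805    ]
291 [0.611143   0.10056102 0.0805    ]
292 [0.6111787  0.09725398 0.0805    ]
293 [0.61121441 0.09394683 0.0805    ]
t 16.4 pos [612.  207.2  92. ] yaw 0.78 open 0.0103 F [-0.6 -0.5 -6.1] grip 98 q6 1.77
turn [-0. -0.  0.] shift [0.02 0.02 0.56]
```

>>> play_rows:
  series:
    - [0,[-0.022,0,0.2],[0,0,0]]
    - [0,[0,0,0.2],[0,0,0]]
    - [0,[0,0,0.16],[0,0,0]]
    - [0,[0,0,0],[0,0,0]]
    - [0,[0,0.1,0],[0,0,0]]
    - [0,[0,0.1,0],[0,0,0]]
    - [0,[0,0.1,0],[0,0,0]]
    - [0,[0,0.1,0],[0,0,0]]

```text
t: 17.45
tool_pos: [0.6113, 0.1867, 0.0643]
tool_rot: [-3.141, -0.021, -0.001]
contact_force: [-0.4, 0.3, -6.0]
opening: 0.0107
grip_force: 98.1
```

>>> play_rows:
  series:
    - [0,[0,0.1,0],[0,0,0]]
    - [0,[0,0.1,0],[0,0,0]]
    - [0,[0,0.1,0],[0,0,0]]
    - [0,[0,0.1,0],[0,0,0]]
    - [0,[0,0,0],[0,0,0]]
    - [0,[0,0,0],[0,0,0]]

```text
t: 18.2
tool_pos: [0.6114, 0.1672, 0.064]
tool_rot: [-3.141, -0.021, -0.0]
contact_force: [0.3, -0.4, -6.7]
opening: 0.0101
grip_force: 98.1
```

```bash
python3 - <<'E'
from m import *
o=ctrl.get_obs(); print(np.round(o["wrist_torque"],2))
need(.613,-.0155,.064,.75)
im,K,E=get("scene"); crop(im,230,180,410,315,3,"pics/e.png")
E
```

```text
[ 0.04 -0.06 -0.01]
t 18.2 pos [611.4 167.2  64. ] yaw 0.77 open 0.0101 F [ 0.3 -0.4 -6.7] grip 98 q6 1.71
turn [-0. -0.  0.] shift [-0.02  3.66  0.  ]
```

View pics/e.png

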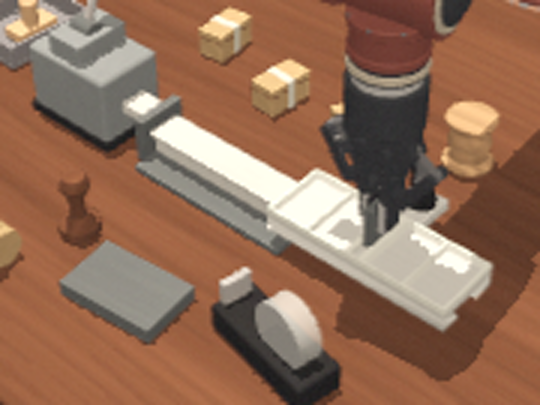

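The carriage end overlaps the rail tip at (290,200) without contact forces. I'll keep sliding.

>>> play_rows:
  series:
    - [0,[0,0.2,0],[0,0,0]]
    - [0,[0,0.2,0],[0,0,0]]
    - [0,[0,0.2,0],[0,0,0]]
    - [0,[0,0.2,0],[0,0,0]]
    - [0,[0,0.2,0],[0,0,0]]
    - [0,[0,0.2,0],[0,0,0]]
    - [0,[0,0.2,0],[0,0,0]]
    - [0,[0,0.2,0],[0,0,0]]

```text
t: 19.25
tool_pos: [0.6125, 0.0865, 0.064]
tool_rot: [-3.141, -0.021, -0.0]
contact_force: [1.0, 0.2, -5.5]
opening: 0.0105
grip_force: 98.2
```

>>> play_rows:
  series:
    - [0,[0,0.2,0],[0,0,0]]
    - [0,[0,0.2,0],[0,0,0]]
    - [0,[0,0.2,0],[0,0,0]]
    - [0,[0,0.2,0],[0,0,0]]
    - [0,[0,0.2,0],[0,0,0]]
    - [0,[0,0.2,0],[0,0,0]]
    - [0,[0,0.2,0],[0,0,0]]
    - [0,[0,0,0],[0,0,0]]

```text
t: 20.25
tool_pos: [0.6135, 0.0164, 0.064]
tool_rot: [-3.141, -0.02, -0.0]
contact_force: [-0.9, 0.7, -6.2]
opening: 0.0103
grip_force: 98.2
```

```bash
python3 - <<'E'
from m import *
o=ctrl.get_obs(); print(np.round(o["wrist_torque"],2))
need(.613,-.0155,.064,.75)
E
```

```text
[ 0.01 -0.06 -0.01]
t 20.2 pos [613.5  16.4  64. ] yaw 0.71 open 0.0103 F [-0.9  0.7 -6.2] grip 98 q6 1.46
turn [-0. -0. -0.] shift [-0.02  0.64  0.  ]
```

>>> play_rows:
  series:
    - [0,[0,0.12,0],[0,0,0]]
    - [0,[0,0.12,0],[0,0,0]]
    - [0,[0,0.1,0],[0,0,0]]
    - [0,[0,0.1,0],[0,0,0]]
    - [0,[0,0.06,0],[0,0,0]]
    - [0,[0,0.04,0],[0,0,0]]
    - [0,[0,0,0],[0,0,0]]

```text
t: 21.12
tool_pos: [0.6138, -0.0099, 0.064]
tool_rot: [-3.141, -0.021, -0.0]
contact_force: [-0.3, -0.2, -6.1]
opening: 0.0103
grip_force: 98.1
```

>>> play_rows:
  series:
    - [0,[0,0.04,0],[0,0,0]]
    - [0,[0,0.04,0],[0,0,0]]
    - [0,[0,0,0],[0,0,0]]

```text
t: 21.5
tool_pos: [0.6139, -0.0139, 0.064]
tool_rot: [-3.142, -0.021, -0.0]
contact_force: [-0.1, -0.7, -6.7]
opening: 0.0102
grip_force: 98.1
```

>>> play_rows:
  series:
    - [0,[0,0.04,0],[0,0,0]]
    - [0,[0,0.02,0],[0,0,0]]
    - [0,[0,0,0],[0,0,0]]

```text
t: 21.88
tool_pos: [0.6139, -0.0162, 0.0641]
tool_rot: [-3.14, -0.021, 0.0]
contact_force: [-1.2, 4.3, -6.2]
opening: 0.0102
grip_force: 98.3
```

>>> play_rows:
  series:
    - [0,[0,0.04,0],[0,0,0]]
    - [0,[0,0,0],[0,0,0]]

```text
t: 22.12
tool_pos: [0.6139, -0.0163, 0.0644]
tool_rot: [-3.137, -0.021, 0.0]
contact_force: [-1.4, 9.2, -3.0]
opening: 0.0106
grip_force: 98.8
```

>>> play_rows:
  series:
    - [0,[0,0.04,0],[0,0,0]]
    - [0,[0,0,0],[0,0,0]]

```text
t: 22.38
tool_pos: [0.6138, -0.0163, 0.0646]
tool_rot: [-3.133, -0.022, 0.001]
contact_force: [-1.8, 15.9, -1.6]
opening: 0.0105
grip_force: 99.2
```

>>> play_rows:
  series:
    - [0,[0,-0.04,0.02],[0,0,0]]
    - [0,[0,0,0.02],[0,0,0]]
    - [0,[0,0,0],[0,0,0]]
    - [0,[0,0,0],[0,0,0]]

```text
t: 22.88
tool_pos: [0.6142, -0.0162, 0.063]
tool_rot: [-3.137, -0.022, -0.001]
contact_force: [-1.7, 10.1, -0.7]
opening: 0.0103
grip_force: 99.2
```

```bash
python3 - <<'E'
from m import *
need(.613,-.0155,.064,.75)
E
```

```text
t 22.9 pos [614.2 -16.2  63. ] yaw 0.80 open 0.0103 F [-1.7 10.1 -0.7] grip 99 q6 1.41
turn [-0.03 -0.    0.01] shift [-0.02 -0.01 -0.02]
```

>>> play_rows:
  series:
    - [0.6,[0,0,0],[0,0,0]]
    - [0.6,[0,0,0],[0,0,0]]
    - [0.6,[0,0,0],[0,0,0]]
    - [0.6,[0,0,-0.3],[0,0,0]]
    - [0.6,[0,0,-1],[0,0,0]]
    - [0.6,[0,0,-1],[0,0,0]]
    - [0.6,[0,0,-1],[0,0,0]]
    - [0.6,[0,1,-1],[0,0,0]]

```text
t: 23.88
tool_pos: [0.6149, -0.0617, 0.2751]
tool_rot: [3.141, 0.027, 0.005]
contact_force: [0.9, -0.3, 0.9]
opening: 0.0514
grip_force: 0.0
```

>>> play_rows:
  series:
    - [0.6,[0,1,0],[0,0,-1]]
    - [0.6,[0,1,0],[0,0,-1]]
    - [0.6,[0,1,0],[0,0,-1]]
    - [0.6,[0,1,0],[0,0,-1]]
    - [0.6,[0,1,0],[0,0,-1]]
    - [0.6,[0,0,0],[0,0,-1]]
    - [0.6,[0,0,0],[0,0,-1]]
    - [0.6,[0,0,0],[0,0,0]]

```text
t: 24.88
tool_pos: [0.6853, -0.2981, 0.2723]
tool_rot: [2.764, 1.49, 0.001]
contact_force: [0.2, -0.4, -0.4]
opening: 0.051
grip_force: 0.0
```

```bash
python3 - <<'E'
from m import *
need(.54,-.0155,.14,58)
a,K,E=get("top"); b,K2,E2=get("scene")
a=cv2.resize(a[160:240,280:400],None,fx=4,fy=4,interpolation=cv2.INTER_CUBIC); b=cv2.resize(b[160:260,240:360],None,fx=4,fy=4,interpolation=cv2.INTER_CUBIC)
c=np.zeros((400,970,3),np.uint8); c[:320,:480]=a; c[:400,490:]=b
cv2.imwrite("pics/f.png",cv2.resize(c,None,fx=.82,fy=.82))
big,hsv,K,E=prep("top"); Sa,V=hsv[...,1].astype(int),hsv[...,2].astype(int)
for th in(70,110,140): print(th,rects((V<th)&(Sa<110),K,E,.1,100,(310,180,360,230)))
E
```

```text
t 24.9 pos [ 685.3 -298.1  272.3] yaw 56.66 open 0.0510 F [ 0.2 -0.4 -0.4] grip 0 q6 0.07
turn [ 0.01  0.   -0.17] shift [ 3.25 -5.46  2.65]
70 []
110 [([318.4, 207.0], [546.9, 9.5], [541.6, 8.4], [6.7, 38.3], 4.9)]
140 []
```

View pics/f.png

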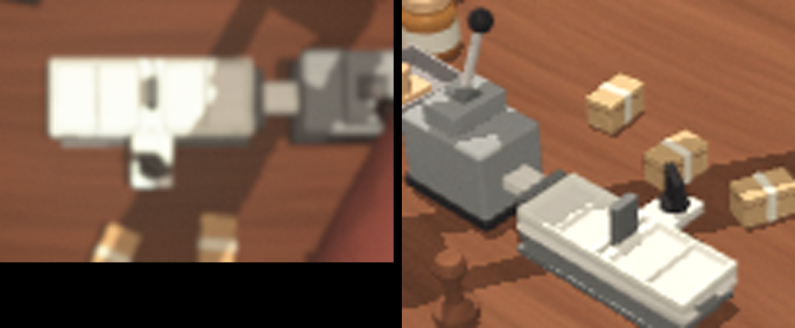

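The carriage sits against the stop, with handle px (325.7,187.4) and bar px (326.3,209.4) in the top view. In the scene view the bar top is at (322.3,210.6) and the handle top at (307.7,221).

```bash
python3 - <<'E'
from m import *
big,hsv,K,E=prep("top"); V=hsv[...,2].astype(int)
b2,h2,K2,E2=prep("scene"); V2=h2[...,2].astype(int)
for th in(60,75,95):
    print(th,"top",[r[0]+[r[3],r[4]] for r in rects((V<th),K,E,.1,60,(315,180,338,222))],"scene",[ (r[0]) for r in rects((V2<th),K2,E2,.1,60,(300,195,340,235))])
m=V2<75
ys,xs=np.nonzero(m[200*S:232*S,312*S:334*S]); y0=ys.min(); print("bar top row",u((0,y0+200*S))[1],"col",u((xs[ys<y0+6].mean()+312*S,0))[0], "bottom",u((0,ys.max()+200*S))[1])
print(np.round([proj((.5405,-.0164,z),K2,E2) for z in(.05,.07,.08,.09,.1)],1).tolist(),np.round([proj((.5405,-.0164,z),K,E) for z in(.07,.08,.09,.1)],1).tolist())
print("handle top",proj((.6126,-.0162,.092),K2,E2),proj((.6126,-.0162,.092),K,E))
edges(296,320,160,204,.051)
edges(325,350,160,204,.051)
E
```

```text
60 top [] scene [[322.6, 218.4]]
75 top [[325.3, 210.7, [9.3, 21.8], 55.2]] scene [[322.6, 218.1]]
95 top [[326.2, 210.2, [19.0, 29.8], 45.4]] scene [[307.5, 227.2], [322.5, 218.0]]
bar top row 209.875 col 321.5218253968254 bottom 224.125
[[323.4, 220.2], [323.4, 215.2], [323.4, 212.7], [323.4, 210.1], [323.4, 207.6]] [[326.1, 209.9], [326.2, 209.7], [326.3, 209.4], [326.4, 209.1]]
handle top [307.63883637 220.38935282] [326.38718555 187.43896447]
+x n 24 mean [650.7  47. ] slope -0.0110 sd 0.0
-x n 24 mean [571.9  46. ] slope 0.0022 sd 0.5
+x n 21 mean [651.5 -46.4] slope 0.0170 sd 0.6
-x n 21 mean [578.5 -46.7] slope -0.6825 sd 5.2
```

>>> play_rows:
  series:
    - [0.45,[0.54,-0.91,0],[0,0,-0.17]]
    - [0.45,[0.54,-0.91,0],[0,0,0]]
    - [0.45,[0.54,-0.91,0],[0,0,0]]
    - [0.45,[0.54,-0.91,0],[0,0,0]]
    - [0.45,[0.54,-0.91,0.65],[0,0,0]]
    - [0.45,[0.54,-0.91,1],[0,0,0]]
    - [0.45,[0,0,1],[0,0,0]]
    - [0.45,[0,0,0],[0,0,0]]

```text
t: 26.22
tool_pos: [0.54, -0.021, 0.1414]
tool_rot: [-2.74, -1.524, 0.011]
contact_force: [-0.3, 0.5, 0.3]
opening: 0.0384
grip_force: 0.0
```

```bash
python3 - <<'E'
from m import *
need(.540,-.0164,.061,58)
E
```

```text
t 26.2 pos [540.  -21.  141.4] yaw 58.17 open 0.0384 F [-0.3  0.5  0.3] grip 0 q6 0.38
turn [-0.06  0.03  0.02] shift [ 0.08 -0.05  1.61]
```

>>> play_rows:
  series:
    - [0.45,[0.08,-0.05,0.4],[0,0,0]]
    - [0.45,[0,0,0.6],[0,0,0]]
    - [0.45,[0,0,0.6],[0,0,0]]
    - [0.45,[0,0,0],[0,0,0]]
    - [0,[0,0,0],[0,0,0]]
    - [0,[0,0,0],[0,0,0]]
    - [0,[0,0,0],[0,0,0]]
    - [0,[0,0,0],[0,0,0]]
  force: 60

```text
t: 27.22
tool_pos: [0.5443, -0.0171, 0.068]
tool_rot: [2.746, 1.526, 0.003]
contact_force: [-3.6, 3.3, 5.6]
opening: 0.0105
grip_force: 62.2
```

```bash
python3 - <<'E'
from m import *
need(.540,-.0164,.061,58)
o=ctrl.get_obs(); print(np.round(o["wrist_torque"],2))
E
```

```text
t 27.2 pos [544.3 -17.1  68. ] yaw 58.13 open 0.0105 F [-3.6  3.3  5.6] grip 62 q6 0.39
turn [ 0.01 -0.01  0.02] shift [-0.03 -0.08  0.14]
[ 0.36  0.65 -0.12]
```

>>> play_rows:
  series:
    - [0,[0,0,0],[0,0,0]]
    - [0,[0,0,0],[0,0,0]]
    - [0,[0,0,0],[0,0,0]]
    - [0,[0,0,0],[0,0,0]]
    - [0,[0,0,0],[0,0,0]]
    - [0,[0,0,0],[0,0,0]]
    - [0,[0,0,0],[0,0,0]]
    - [0,[0,0,0],[0,0,0]]

```text
t: 28.22
tool_pos: [0.5443, -0.0171, 0.068]
tool_rot: [2.746, 1.526, 0.003]
contact_force: [-5.4, 3.0, 6.0]
opening: 0.0103
grip_force: 62.2
```

>>> play_rows:
  series:
    - [0,[0,-0.03,0],[0,0,0]]
    - [0,[0,0,0],[0,0,0.5]]
    - [0,[0,0,0],[0,0,0.8]]
    - [0,[0,0,0],[0,0,0.8]]
    - [0,[0,0,0],[0,0,0.8]]
    - [0,[0,0,0],[0,0,0.8]]
    - [0,[0,0,0],[0,0,0.8]]
    - [0,[0,0,0],[0,0,0]]

```text
t: 29.22
tool_pos: [0.5432, -0.0171, 0.0678]
tool_rot: [3.082, 0.602, 0.003]
contact_force: [-4.2, 0.5, 6.5]
opening: 0.0103
grip_force: 62.4
```

```bash
python3 - <<'E'
from m import *
need(.540,-.0164,.061,-57)
o=ctrl.get_obs(); print(np.round(o["wrist_torque"],2))
E
```

```text
t 29.2 pos [543.2 -17.1  67.8] yaw 22.11 open 0.0103 F [-4.2  0.5  6.5] grip 62 q6 1.02
turn [ 0.01 -0.02  9.89] shift [-0.05  0.05  0.14]
[-0.11  0.52 -0.06]
```

>>> play_rows:
  series:
    - [0,[0,0,0],[0,0,0.9]]
    - [0,[0,0,0],[0,0,0.9]]
    - [0,[0,0,0],[0,0,0.9]]
    - [0,[0,0,0],[0,0,0.9]]
    - [0,[0,0,0],[0,0,0.9]]
    - [0,[0,0,0],[0,0,0.9]]
    - [0,[0,0,0],[0,0,0.9]]
    - [0,[0,0,0],[0,0,0.9]]

```text
t: 30.22
tool_pos: [0.5411, -0.0173, 0.0676]
tool_rot: [2.988, -0.961, -0.005]
contact_force: [-11.2, -1.2, 11.9]
opening: 0.0104
grip_force: 63.1
```

>>> play_rows:
  series:
    - [0,[0,0,0],[0,0,0.9]]
    - [0,[0,0,0],[0,0,0.6]]
    - [0,[0,0,0],[0,0,0.4]]
    - [0,[0,0,0],[0,0,0.4]]
    - [0,[0,0,0],[0,0,0.4]]
    - [0,[0,0,0],[0,0,0]]

```text
t: 30.98
tool_pos: [0.5406, -0.0174, 0.0676]
tool_rot: [2.757, -1.497, -0.006]
contact_force: [-12.8, -1.6, 13.3]
opening: 0.0102
grip_force: 63.3
```

```bash
python3 - <<'E'
from m import *
need(.540,-.0164,.061,-57)
o=ctrl.get_obs(); print(np.round(o["wrist_torque"],2))
E
```

```text
t 31.0 pos [540.6 -17.4  67.6] yaw -57.00 open 0.0102 F [-12.8  -1.6  13.3] grip 63 q6 2.40
turn [0.04 0.01 0.  ] shift [-0.02 -0.    0.13]
[-0.33  2.13  0.14]
```

>>> play_rows:
  series:
    - [0,[0,0,0],[0,0,0.5]]
    - [0,[0,0,0],[0,0,0.5]]
    - [0,[0,0,0],[0,0,0.5]]
    - [0,[0,0,0],[0,0,0]]

```text
t: 31.48
tool_pos: [0.5406, -0.0173, 0.0677]
tool_rot: [2.591, -1.765, -0.004]
contact_force: [-12.0, -1.2, 13.5]
opening: 0.0104
grip_force: 112.9
```

```bash
python3 - <<'E'
from m import *
need(.540,-.0164,.061,-57)
o=ctrl.get_obs(); print(np.round(o["wrist_torque"],2))
E
```

```text
t 31.5 pos [540.6 -17.3  67.7] yaw -68.51 open 0.0104 F [-12.   -1.2  13.5] grip 113 q6 2.60
turn [ 0.05 -0.01 -1.44] shift [-0.02 -0.    0.13]
[-0.15  2.09  2.76]
```

>>> play_rows:
  series:
    - [0,[0,0,0],[0,0,-0.5]]
    - [0,[0,0,0],[0,0,-0.3]]
    - [0,[0,0,0],[0,0,0]]
    - [0.4,[0,0,0],[0,0,0]]
    - [0.4,[0,0,0],[0,0,0]]
    - [0.4,[0,0,-0.3],[0,0,0]]
    - [0.4,[0,0,-0.8],[0,0,0]]
    - [0.4,[0,0,-1],[0,0,0]]

```text
t: 32.48
tool_pos: [0.5416, -0.0164, 0.1717]
tool_rot: [2.683, -1.634, -0.002]
contact_force: [0.5, -0.4, 0.6]
opening: 0.0342
grip_force: 0.0
```

>>> play_rows:
  series:
    - [0.5,[0,0,-0.5],[0,0,-1]]
    - [0.5,[0,0,-0.5],[0,0,-1]]
    - [0.5,[0,0,-0.5],[0,0,-1]]
    - [1,[0,0,0],[0,0,-1]]
    - [1,[0,0,0],[0,0,-1]]
    - [1,[0,0,0],[0,0,-1]]
    - [1,[0,0,0],[0,0,-1]]
    - [1,[0,0,0],[0,0,-1]]

```text
t: 33.48
tool_pos: [0.5425, -0.0166, 0.247]
tool_rot: [3.141, 0.044, 0.002]
contact_force: [-0.3, 0.6, 0.9]
opening: 0.0854
grip_force: 0.0
```

>>> play_rows:
  series:
    - [1,[0,0.4,0],[0,0,-1]]
    - [1,[0,0.9,0],[0,0,-1]]
    - [1,[-0.2,0.9,0],[0,0,-1]]
    - [1,[-0.3,0.9,0],[0,0,-1]]
    - [1,[-0.4,0.9,0],[0,0,-1]]
    - [1,[-0.5,0.8,0],[0,0,-1]]
    - [1,[-0.5,0.6,0],[0,0,-1]]
    - [1,[-0.5,0.6,0],[0,0,-1]]

```text
t: 34.48
tool_pos: [0.5936, -0.3466, 0.247]
tool_rot: [2.64, 1.7, 0.001]
contact_force: [0.2, -0.2, -0.2]
opening: 0.0854
grip_force: 0.0
```

```bash
cat > look.py <<'E'
from m import *
def boxes():
    big,hsv,K,E=prep("top"); H,Sa,V=[hsv[...,i].astype(int) for i in range(3)]
    kr=((H>8)&(H<26)&(Sa>60)&(V>110)&(Sa<175)&(np.arange(big.shape[0])[:,None]>0)).astype(np.uint8)
    for r in rects(kr,K,E,.036,1500,(260,160,420,290)): print("box?",r)
E
python3 - <<'E'
from look import *
need(.46,-.085,.2,90)
boxes()
im,K,E=get("top"); crop(im,270,160,420,260,4,"pics/g.png")
E
```

```text
t 34.5 pos [ 593.6 -346.6  247. ] yaw 65.56 open 0.0854 F [ 0.2 -0.2 -0.2] grip 0 q6 -0.21
turn [ 0.01  0.   -3.05] shift [ 5.23 -2.67  0.94]
box? ([345.6, 234.1], [462.3, -83.7], [462.8, -83.8], [42.2, 66.4], -0.0)
box? ([334.2, 186.8], [623.4, -44.4], [622.4, 3.5], [1379.7, 2312.9], -89.6)
```

View pics/g.png

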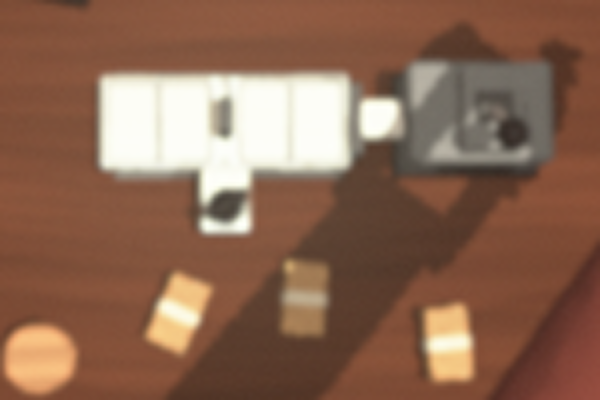

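The knob bar now runs lower-left to upper-right at crop (225,205), i.e. tight, and the boxes are at crop (180,312), (304,298) and (448,343). I'll measure the carriage and boxes precisely.

```bash
cat > look.py <<'E'
from m import *
def boxes(z=.036,win=(260,215,420,290),vmin=120):
    big,hsv,K,E=prep("top"); H,Sa,V=[hsv[...,i].astype(int) for i in range(3)]
    b=big.astype(int); kr=(b[...,1]>105)&(Sa<175)  # green: kraft/white stand out of the brown wood
    for r in rects(kr,K,E,z,1000,win): print("box?",r)
E
python3 - <<'E'
from look import *
boxes()
print("carr"); edges(298,318,165,204,.051); edges(332,352,165,204,.051)
im,K,E=get("top"); 
for v in(182,186,192):
    g=im[v,:,1].astype(float); 
    l=next(c+(190-g[c])/(g[c+1]-g[c]) for c in range(288,300) if g[c]<190<=g[c+1]); r=next(c+(g[c]-190)/(g[c]-g[c+1]) for c in range(352,364) if g[c]>=190>g[c+1])
    print(v,l,r,plane((l,v),K,E,.051),plane((r,v),K,E,.051))
E
```

```text
box? ([279.4, 249.2], [409.8, 138.3], [409.3, 137.7], [58.2, 62.1], -89.4)
box? ([381.8, 245.3], [426.0, -205.5], [426.8, -205.0], [43.9, 66.8], 0.6)
box? ([314.3, 237.8], [449.1, 21.7], [449.3, 22.0], [43.9, 67.1], -21.1)
box? ([345.6, 234.0], [462.7, -83.6], [463.2, -84.0], [39.1, 61.4], -5.2)
carr
+x n 20 mean [647.6  46.9] slope 0.0045 sd 0.3
-x n 20 mean [568.5  45.9] slope -0.0234 sd 0.7
+x n 20 mean [648.9 -68.4] slope -0.0262 sd 0.3
-x n 20 mean [570.1 -68.6] slope -0.0213 sd 1.2
182 294.86486486486484 356.72 [0.63606309 0.08956835 0.051     ] [ 0.63834832 -0.12008066  0.051     ]
186 294.8767123287671 356.72 [0.62236966 0.08930235 0.051     ] [ 0.62463709 -0.12005212  0.051     ]
192 294.84415584415586 356.3469387755102 [0.60188989 0.08907445 0.051     ] [ 0.60411907 -0.1187475   0.051     ]
```

```bash
python3 - <<'E'
from look import *
need(.4283,-.2065,.012,92)
E
```

```text
t 34.8 pos [ 593.5 -344.1  246.3] yaw 65.33 open 0.0852 F [-0.9 -0.   0.2] grip 0 q6 -0.20
turn [ 0.   -0.   -3.33] shift [ 2.87 -3.21  4.69]
```

>>> play_rows:
  series:
    - [1,[0,0,0],[0,0,-1]]
    - [1,[0,0,0],[0,0,-1]]
    - [1,[0,0,0],[0,0,-1]]
    - [1,[0,-0.8,0],[0,0,-0.33]]
    - [1,[0.9,-0.8,0],[0,0,0]]
    - [1,[0.9,-0.8,0],[0,0,0]]
    - [1,[0.9,-0.8,1],[0,0,0]]
    - [1,[0.17,0,1],[0,0,0]]

```text
t: 35.78
tool_pos: [0.4361, -0.2117, 0.1567]
tool_rot: [2.178, 2.257, 0.002]
contact_force: [-0.1, 0.1, 0.1]
opening: 0.0855
grip_force: 0.0
```

>>> play_rows:
  series:
    - [1,[0,0,1],[0,0,0]]
    - [1,[0,0,0.5],[0,0,0]]
    - [1,[0,0,0],[0,0,0]]
    - [1,[0,0,0],[0,0,0]]
    - [1,[0,0,0],[0,0,0]]

```text
t: 36.4
tool_pos: [0.4382, -0.2146, 0.083]
tool_rot: [2.18, 2.257, 0.001]
contact_force: [-0.6, 0.2, 0.4]
opening: 0.0855
grip_force: 0.0
```

```bash
python3 - <<'E'
from look import *
need(.4283,-.2065,.012,92)
boxes()
E
```

```text
t 36.4 pos [ 438.2 -214.6   83. ] yaw 91.99 open 0.0855 F [-0.6  0.2  0.4] grip 0 q6 -0.64
turn [ 0.02  0.02 -0.  ] shift [ 0.17 -0.19  1.42]
box? ([279.4, 249.2], [409.9, 138.3], [409.3, 137.7], [58.2, 62.1], -89.4)
box? ([314.3, 237.8], [449.1, 21.7], [449.1, 22.0], [43.4, 66.8], -21.2)
box? ([345.7, 234.3], [461.9, -84.0], [462.5, -83.9], [39.0, 66.7], -2.2)
```

>>> play_rows:
  series:
    - [1,[0.17,-0.19,0.4],[0,0,0]]
    - [1,[0,0,0.5],[0,0,0]]
    - [1,[0,0,0.52],[0,0,0]]
    - [1,[0,0,0],[0,0,0]]
    - [0,[0,0,0],[0,0,0]]
    - [0,[0,0,0],[0,0,0]]
    - [0,[0,0,0],[0,0,0]]
    - [0,[0,0,0],[0,0,0]]
  force: 35

```text
t: 37.45
tool_pos: [0.4287, -0.2068, 0.012]
tool_rot: [2.18, 2.257, 0.001]
contact_force: [0.0, 1.4, 6.4]
opening: 0.0604
grip_force: 37.6
```

>>> play_rows:
  series:
    - [0,[0,0,0],[0,0,0]]
    - [0,[0,0,-0.3],[0,0,0]]
    - [0,[0,0,-0.8],[0,0,0]]
    - [0,[0,0,-1],[0,0,0]]
    - [0,[0,0,-0.5],[0,0,0]]
    - [0,[0,0,0],[0,0,0]]

```text
t: 38.2
tool_pos: [0.4286, -0.2067, 0.1431]
tool_rot: [2.179, 2.255, 0.002]
contact_force: [-0.5, -0.6, -1.3]
opening: 0.0604
grip_force: 37.5
```

```bash
python3 - <<'E'
from look import *
need(.611+.0131*.0785,-.0165-.0785,.13,90.75)
E
```

```text
t 38.2 pos [ 428.6 -206.7  143.1] yaw 91.98 open 0.0604 F [-0.5 -0.6 -1.3] grip 37 q6 -0.64
turn [0.04 0.03 0.15] shift [2.19 3.7  0.26]
```

>>> play_rows:
  series:
    - [0,[0.8,0.2,0],[0,0,0.15]]
    - [0,[0.8,0.6,0],[0,0,0]]
    - [0,[0.59,0.8,0],[0,0,0]]
    - [0,[0,0.8,0],[0,0,0]]
    - [0,[0,0.8,0],[0,0,0]]
    - [0,[0,0.5,0.26],[0,0,0]]
    - [0,[0,0,0],[0,0,0]]
    - [0,[0,0,0],[0,0,0]]

```text
t: 39.2
tool_pos: [0.6083, -0.0933, 0.1254]
tool_rot: [-2.205, -2.235, 0.002]
contact_force: [-0.1, -1.1, -0.3]
opening: 0.0603
grip_force: 37.5
```

```bash
python3 - <<'E'
from look import *
for i in range(4): im,K,E=get("top")
need(.612,-.095,.057,90.75)
zt=ctrl.get_obs()["tool_pos"][2]-.012+.036
big,hsv,K,E=prep("top"); Sa=hsv[...,1].astype(int); H=hsv[...,0]
for r in rects((Sa>60)&(Sa<170)&(H>8)&(H<26)&(hsv[...,2]>120),K,E,zt,500,(320,150,380,215)): print(r)
crop(im,300,150,400,240,4,"pics/i.png")
E
```

```text
t 39.4 pos [609.2 -93.7 127.2] yaw 90.75 open 0.0599 F [ 1.   0.9 -0.7] grip 38 q6 -0.29
turn [0. 0. 0.] shift [-0.03  0.05  1.4 ]
([362.4, 201.7], [560.1, -127.3], [561.2, -125.6], [25.1, 41.3], 18.7)
([326.7, 169.4], [661.5, -15.2], [604.0, 3.3], [1263.2, 2118.2], -89.6)
```

>>> play_rows:
  series:
    - [0,[-0.02,0.04,0.4],[0,0,0]]
    - [0,[0,0,0.4],[0,0,0]]
    - [0,[0,0,0.3],[0,0,0]]
    - [0,[0,0,0.1],[0,0,0]]
    - [0,[0,0,0],[0,0,0]]
    - [0,[0,0,0],[0,0,0]]
    - [0,[0,0,0],[0,0,0]]

```text
t: 40.33
tool_pos: [0.6124, -0.0947, 0.0678]
tool_rot: [2.205, 2.235, 0.001]
contact_force: [-0.5, 0.6, -0.6]
opening: 0.0606
grip_force: 37.6
```

```bash
python3 - <<'E'
from look import *
need(.612,-.095,.057,90.75)
print(ctrl.get_obs()["wrist_torque"])
E
```

```text
t 40.3 pos [612.4 -94.7  67.8] yaw 90.77 open 0.0606 F [-0.5  0.6 -0.6] grip 38 q6 -0.29
turn [0.01 0.   0.  ] shift [-0.01 -0.01  0.22]
[ 0.01474363  0.00627607 -0.03012533]
```

>>> play_rows:
  series:
    - [0,[0,0,0.12],[0,0,0]]
    - [0,[0,0,0.12],[0,0,0]]
    - [0,[0,0,0],[0,0,0]]
    - [0,[0,0,0],[0,0,0]]

```text
t: 40.83
tool_pos: [0.612, -0.0945, 0.0559]
tool_rot: [-2.206, -2.236, -0.0]
contact_force: [-2.0, 0.1, 5.7]
opening: 0.0599
grip_force: 36.9
```

>>> play_rows:
  series:
    - [1,[0,0,0],[0,0,0]]
    - [1,[0,0,0],[0,0,0]]
    - [1,[0,0,0],[0,0,0]]
    - [1,[0,0,-0.3],[0,0,0]]
    - [1,[0,0,-0.8],[0,0,0]]
    - [1,[0,0,-1],[0,0,0]]
    - [1,[0,0,-1],[0,0,0]]
    - [1,[0,-0.5,-0.5],[0,0,0]]

```text
t: 41.82
tool_pos: [0.5887, -0.0953, 0.2404]
tool_rot: [2.201, 2.232, 0.006]
contact_force: [0.2, 0.3, 0.2]
opening: 0.0854
grip_force: 0.0
```

>>> play_rows:
  series:
    - [1,[0,-1,0],[0,0,0]]
    - [1,[0,-1,0],[0,0,0]]
    - [1,[0,-0.5,0],[0,0,0]]
    - [1,[0,0,0],[0,0,0]]
    - [1,[0,0,0],[0,0,0]]

```text
t: 42.45
tool_pos: [0.4626, -0.0967, 0.2357]
tool_rot: [2.205, 2.235, 0.001]
contact_force: [0.9, -0.7, -0.6]
opening: 0.0852
grip_force: 0.0
```

```bash
python3 - <<'E'
from look import *
boxes(); print("carr");boxes(.08,(290,160,365,204))
need(.4645,-.085,.012,87.8)
im,K,E=get("scene"); crop(im,220,150,380,270,4,"pics/j.png")
E
```

```text
box? ([279.4, 249.2], [409.9, 138.5], [409.3, 138.1], [58.2, 61.2], -89.4)
box? ([314.0, 238.4], [447.0, 22.7], [447.4, 22.8], [43.3, 62.5], -22.5)
carr
box? ([348.6, 189.8], [607.4, -90.3], [596.6, -98.9], [118.2, 380.5], -87.5)
t 42.5 pos [462.7 -96.6 235.2] yaw 90.79 open 0.0857 F [ 1.1  0.8 -0.2] grip 0 q6 -0.38
turn [0.   0.   0.37] shift [0.23 0.03 4.46]
```

View pics/j.png

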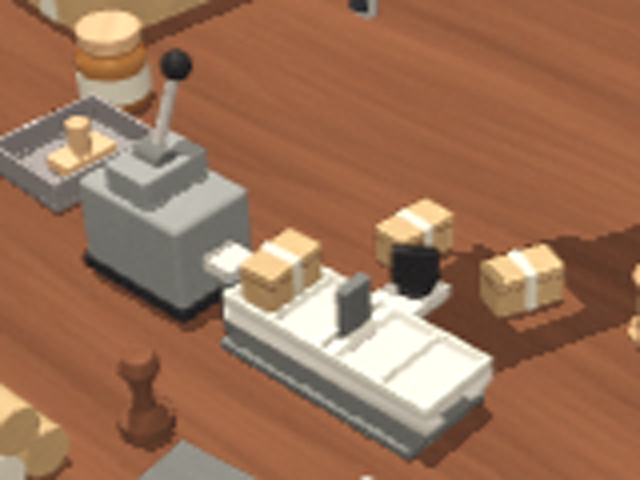

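Box A is seated in pocket 1 at crop (280,268). Next is box B.

>>> play_rows:
  series:
    - [1,[0.23,0.03,0.5],[0,0,0.37]]
    - [1,[0,0,1],[0,0,0]]
    - [1,[0,0,1],[0,0,0]]
    - [1,[0,0,0.8],[0,0,0]]
    - [1,[0,0,0],[0,0,0]]
    - [1,[0,0,0],[0,0,0]]
    - [1,[0,0,0],[0,0,0]]

```text
t: 43.48
tool_pos: [0.4651, -0.0857, 0.0724]
tool_rot: [2.26, 2.176, 0.003]
contact_force: [0.8, -0.3, 0.8]
opening: 0.0853
grip_force: 0.0
```

```bash
python3 - <<'E'
from look import *
need(.4645,-.085,.012,87.8)
E
```

```text
t 43.5 pos [465.1 -85.7  72.4] yaw 87.82 open 0.0853 F [ 0.8 -0.3  0.8] grip 0 q6 -0.30
turn [0.03 0.01 0.  ] shift [ 0.01 -0.01  1.21]
```

>>> play_rows:
  series:
    - [1,[0,0,0.4],[0,0,0]]
    - [1,[0,0,0.5],[0,0,0]]
    - [1,[0,0,0.31],[0,0,0]]
    - [1,[0,0,0],[0,0,0]]
    - [0,[0,0,0],[0,0,0]]
    - [0,[0,0,0],[0,0,0]]
    - [0,[0,0,0],[0,0,0]]
    - [0,[0,0,0],[0,0,0]]

```text
t: 44.48
tool_pos: [0.4645, -0.0855, 0.0109]
tool_rot: [2.261, 2.177, 0.002]
contact_force: [-1.1, 0.4, 6.3]
opening: 0.0598
grip_force: 38.7
```

>>> play_rows:
  series:
    - [0,[0,0,0],[0,0,0]]
    - [0,[0,0,-0.3],[0,0,0]]
    - [0,[0,0,-0.8],[0,0,0]]
    - [0,[0,0,-1],[0,0,0]]
    - [0,[0,0,-0.8],[0,0,0]]
    - [0,[0,0,0],[0,0,0]]

```text
t: 45.22
tool_pos: [0.4655, -0.0859, 0.1593]
tool_rot: [2.258, 2.173, 0.006]
contact_force: [-0.5, 0.2, -0.8]
opening: 0.0595
grip_force: 38.0
```

```bash
python3 - <<'E'
from look import *
need(.6106,.017,.13,90.75)
E
```

```text
t 45.2 pos [465.5 -85.9 159.3] yaw 87.82 open 0.0595 F [-0.5  0.2 -0.8] grip 38 q6 -0.30
turn [ 0.06  0.02 -0.37] shift [2.02 2.93 0.59]
```

>>> play_rows:
  series:
    - [0,[0.5,0,0],[0,0,-0.37]]
    - [0,[0.7,0.5,0],[0,0,0]]
    - [0,[0.7,0.8,0],[0,0,0]]
    - [0,[0.12,0.8,0],[0,0,0]]
    - [0,[0,0.6,0.3],[0,0,0]]
    - [0,[0,0.23,0.29],[0,0,0]]
    - [0,[0,0,0],[0,0,0]]
    - [0,[0,0,0],[0,0,0]]

```text
t: 46.22
tool_pos: [0.6087, 0.0179, 0.1244]
tool_rot: [-2.206, -2.236, 0.002]
contact_force: [-0.2, -0.2, -0.2]
opening: 0.0593
grip_force: 38.0
```

>>> play_rows:
  series:
    - [0,[0,0,0.4],[0,0,0]]
    - [0,[0,0,0.3],[0,0,0]]
    - [0,[0,0,0.2],[0,0,0]]
    - [0,[0,0,0],[0,0,0]]
    - [0,[0,0,0],[0,0,0]]
    - [0,[0,0,0],[0,0,0]]
    - [0,[0,0,0],[0,0,0]]
    - [0,[0,0,0],[0,0,0]]

```text
t: 47.22
tool_pos: [0.6098, 0.0179, 0.0802]
tool_rot: [2.206, 2.236, 0.001]
contact_force: [-0.8, -0.1, -1.0]
opening: 0.0594
grip_force: 38.0
```

```bash
python3 - <<'E'
from look import *
need(.6106,.017,.055,90.75)
E
```

```text
t 47.2 pos [609.8  17.9  80.2] yaw 90.78 open 0.0594 F [-0.8 -0.1 -1. ] grip 38 q6 -0.11
turn [0. 0. 0.] shift [-0.02  0.02  0.5 ]
```

>>> play_rows:
  series:
    - [0,[-0.02,0.02,0.2],[0,0,0]]
    - [0,[0,0,0.15],[0,0,0]]
    - [0,[0,0,0.15],[0,0,0]]
    - [0,[0,0,0],[0,0,0]]
    - [0,[0,0,0],[0,0,0]]
    - [0,[0,0,0],[0,0,0]]

```text
t: 47.98
tool_pos: [0.6106, 0.0169, 0.0549]
tool_rot: [2.206, 2.236, 0.0]
contact_force: [-0.4, -0.2, 3.0]
opening: 0.0591
grip_force: 38.0
```

>>> play_rows:
  series:
    - [1,[0,0,0],[0,0,0]]
    - [1,[0,0,0],[0,0,0]]
    - [1,[0,0,0],[0,0,0]]
    - [1,[0,0,-0.3],[0,0,0]]
    - [1,[0,0,-0.8],[0,0,0]]
    - [1,[0,0,-1],[0,0,0]]
    - [1,[0,0,-1],[0,0,0]]
    - [1,[-0.5,-0.5,0],[0,0,0]]

```text
t: 48.98
tool_pos: [0.5897, -0.0083, 0.218]
tool_rot: [2.197, 2.232, 0.012]
contact_force: [-0.5, -0.4, 0.3]
opening: 0.0853
grip_force: 0.0
```

>>> play_rows:
  series:
    - [1,[-0.7,-1,0],[0,0,0.5]]
    - [1,[-0.7,-1,0],[0,0,0.5]]
    - [1,[-0.7,-0.5,0],[0,0,0.5]]
    - [1,[-0.5,0,0],[0,0,0.5]]
    - [1,[0,0,0],[0,0,0.5]]
    - [1,[0,0,0],[0,0,0]]

```text
t: 49.72
tool_pos: [0.4505, -0.1327, 0.211]
tool_rot: [2.56, 1.819, 0.001]
contact_force: [-0.4, 0.1, 0.1]
opening: 0.0854
grip_force: 0.0
```

```bash
python3 - <<'E'
from look import *
boxes(); print("carr");boxes(.08,(290,160,365,204))
need(.4511,.0206,.012,69)
im,K,E=get("scene"); crop(im,220,150,380,270,4,"pics/k.png")
E
```

```text
box? ([279.4, 249.2], [409.8, 138.3], [409.3, 137.7], [58.2, 62.1], -89.4)
box? ([314.7, 238.3], [447.4, 20.3], [446.3, 21.4], [40.5, 62.5], -17.8)
carr
box? ([348.2, 190.3], [605.5, -88.8], [586.2, -99.3], [139.0, 380.5], -87.5)
t 49.8 pos [ 450.6 -132.3  210.5] yaw 70.85 open 0.0852 F [-0.3 -0.1 -0.9] grip 0 q6 -0.11
turn [0.01 0.   0.23] shift [ 2.86 -1.09  3.97]
```

View pics/k.png

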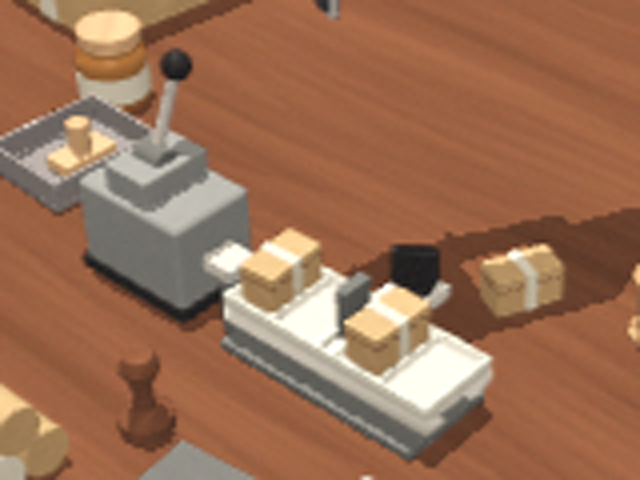

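Boxes A and B are seated in pockets 1 and 3, and box C is still at crop (522,280). Next is box C.

>>> play_rows:
  series:
    - [1,[0.8,0,0],[0,0,0.23]]
    - [1,[0.8,-0.3,0.3],[0,0,0]]
    - [1,[0.8,-0.4,0.5],[0,0,0]]
    - [1,[0.46,-0.39,1],[0,0,0]]
    - [1,[0,0,0.8],[0,0,0]]
    - [1,[0,0,0],[0,0,0]]
    - [1,[0,0,0],[0,0,0]]
    - [1,[0,0,0],[0,0,0]]

```text
t: 50.88
tool_pos: [0.4517, 0.0207, 0.0824]
tool_rot: [2.588, 1.776, 0.005]
contact_force: [0.3, -0.1, -0.6]
opening: 0.0852
grip_force: 0.0
```

```bash
python3 - <<'E'
from look import *
need(.4511,.0206,.012,69)
E
```

```text
t 50.9 pos [451.7  20.7  82.4] yaw 68.91 open 0.0852 F [ 0.3 -0.1 -0.6] grip 0 q6 0.25
turn [ 0.03 -0.01 -0.01] shift [-0.01 -0.01  1.41]
```

>>> play_rows:
  series:
    - [1,[-0.01,-0.01,0.5],[0,0,0]]
    - [1,[0,0,0.5],[0,0,0]]
    - [1,[0,0,0.4],[0,0,0]]
    - [1,[0,0,0],[0,0,0]]
    - [0,[0,0,0],[0,0,0]]
    - [0,[0,0,0],[0,0,0]]
    - [0,[0,0,0],[0,0,0]]
    - [0,[0,0,0],[0,0,0]]

```text
t: 51.88
tool_pos: [0.451, 0.0206, 0.0119]
tool_rot: [2.588, 1.776, 0.004]
contact_force: [-1.5, -0.4, 6.5]
opening: 0.0592
grip_force: 38.2
```

>>> play_rows:
  series:
    - [0,[0,0,0],[0,0,0]]
    - [0,[0,0,-0.3],[0,0,0]]
    - [0,[0,0,-0.8],[0,0,0]]
    - [0,[0,0,-1],[0,0,0]]
    - [0,[0,0,-0.8],[0,0,0]]
    - [0,[0,0,0],[0,0,0]]

```text
t: 52.62
tool_pos: [0.4517, 0.0206, 0.16]
tool_rot: [2.585, 1.775, 0.011]
contact_force: [-0.6, 0.5, -0.9]
opening: 0.0594
grip_force: 37.7
```

```bash
python3 - <<'E'
from look import *
need(.610,.062,.13,90.75)
E
```

```text
t 52.6 pos [451.7  20.6 160. ] yaw 68.94 open 0.0594 F [-0.6  0.5 -0.9] grip 38 q6 0.25
turn [ 0.07 -0.   -2.73] shift [0.79 3.18 0.6 ]
```

>>> play_rows:
  series:
    - [0,[0,0,0],[0,0,-1]]
    - [0,[0,0,0],[0,0,-1]]
    - [0,[0.2,0.3,0],[0,0,-0.73]]
    - [0,[0.4,0.7,0],[0,0,0]]
    - [0,[0.19,0.8,0],[0,0,0]]
    - [0,[0,0.8,0.3],[0,0,0]]
    - [0,[0,0.58,0.3],[0,0,0]]
    - [0,[0,0,0],[0,0,0]]

```text
t: 53.62
tool_pos: [0.6077, 0.0609, 0.1216]
tool_rot: [-2.203, -2.233, 0.006]
contact_force: [0.3, -0.2, -0.9]
opening: 0.0595
grip_force: 37.8
```

>>> play_rows:
  series:
    - [0,[0,0,0.4],[0,0,0]]
    - [0,[0,0,0.3],[0,0,0]]
    - [0,[0,0,0.2],[0,0,0]]
    - [0,[0,0,0],[0,0,0]]
    - [0,[0,0,0],[0,0,0]]
    - [0,[0,0,0],[0,0,0]]
    - [0,[0,0,0],[0,0,0]]
    - [0,[0,0,0],[0,0,0]]

```text
t: 54.62
tool_pos: [0.6087, 0.061, 0.0801]
tool_rot: [2.206, 2.236, 0.001]
contact_force: [0.5, 0.4, -1.2]
opening: 0.0598
grip_force: 37.8
```

```bash
python3 - <<'E'
from look import *
need(.610,.062,.056,90.75)
E
```

```text
t 54.6 pos [608.7  61.   80.1] yaw 90.78 open 0.0598 F [ 0.5  0.4 -1.2] grip 38 q6 -0.04
turn [0. 0. 0.] shift [0.02 0.03 0.48]
```

>>> play_rows:
  series:
    - [0,[0.02,0.03,0.2],[0,0,0]]
    - [0,[0,0,0.15],[0,0,0]]
    - [0,[0,0,0.13],[0,0,0]]
    - [0,[0,0,0],[0,0,0]]
    - [0,[0,0,0],[0,0,0]]
    - [0,[0,0,0],[0,0,0]]

```text
t: 55.38
tool_pos: [0.61, 0.0619, 0.0559]
tool_rot: [-2.206, -2.236, 0.0]
contact_force: [-1.3, 0.6, 2.5]
opening: 0.0594
grip_force: 37.7
```

>>> play_rows:
  series:
    - [1,[0,0,0],[0,0,0]]
    - [1,[0,0,0],[0,0,0]]
    - [1,[0,0,0],[0,0,0]]
    - [1,[0,0,-0.3],[0,0,0]]
    - [1,[0,0,-0.8],[0,0,0]]
    - [1,[0,0,-1],[0,0,0]]
    - [1,[0,0,-1],[0,0,0]]
    - [1,[0,-0.5,-0.5],[0,0,0]]

```text
t: 56.38
tool_pos: [0.587, 0.0615, 0.2415]
tool_rot: [2.203, 2.232, 0.008]
contact_force: [-0.5, 0.2, 0.7]
opening: 0.0853
grip_force: 0.0
```

>>> play_rows:
  series:
    - [0,[0,-1,0],[0,0,0]]
    - [0,[0,-1,0],[0,0,0]]
    - [0,[0,-1,0],[0,0,0]]
    - [0,[-0.5,0,0],[0,0,0]]
    - [0,[-0.5,0,0],[0,0,0]]
    - [0,[0,0,0],[0,0,0]]

```text
t: 57.12
tool_pos: [0.4358, 0.0087, 0.2371]
tool_rot: [2.208, 2.233, 0.002]
contact_force: [0.2, 0.1, -0.6]
opening: -0.0001
grip_force: 0.0
```

```bash
python3 - <<'E'
from look import *
need(.525,-.2305,.17,90.75)
big,hsv,K,E=prep("top"); V=hsv[...,2].astype(int)
b2,h2,K2,E2=prep("scene"); V2=h2[...,2].astype(int)
t=rects(V<60,K,E,.18,60,(385,180,415,205)); s=rects(V2<60,K2,E2,.18,60,(250,155,275,180)); print(t,s)
from h import proj
o=np.array([.6126,-.0155,0]); a=np.radians(.75); X=np.array([np.cos(a),np.sin(a),0]); Y=np.array([-np.sin(a),np.cos(a),0])
for th in(-.6,-.5,-.4,.5):
    p=o-.215*Y+X*.08*np.sin(th)+np.array([0,0,.112+.08*np.cos(th)]); print(th,p,proj(p,K,E),proj(p,K2,E2))
im,K,E=get("scene"); cv2.imwrite("pics/l.png",im)
E
```

```text
t 57.1 pos [435.8   8.7 237.1] yaw 90.64 open -0.0001 F [ 0.2  0.1 -0.6] grip 0 q6 -0.16
turn [ 0.01  0.   -0.01] shift [-4.81  1.72  1.34]
[([396.7, 193.1], [584.5, -229.6], [584.8, -230.4], [11.5, 16.3], -0.8)] [([263.7, 166.5], [582.0, -236.0], [580.9, -237.3], [21.7, 40.3], 47.7)]
-0.6 [ 0.57024674 -0.23107286  0.17802685] [397.16319492 197.80069572] [267.54462833 166.08410767]
-0.5 [ 0.57706351 -0.23098362  0.1822066 ] [397.37457935 195.42406999] [265.88644157 165.79347095]
-0.4 [ 0.58426346 -0.23088937  0.18568488] [397.53761165 192.94063678] [264.14198129 165.73588128]
0.5 [ 0.65376502 -0.22997954  0.1822066 ] [396.69332269 170.7268462 ] [247.70777495 175.45514498]
```

>>> play_rows:
  series:
    - [0,[-0.8,0,0],[0,0,0]]
    - [0,[-1,0,0],[0,0,0]]
    - [0,[-1,0,0],[0,0,0]]
    - [0,[-1,0.2,0.3],[0,0,0]]
    - [0,[-0.8,0.6,0.5],[0,0,0]]
    - [0,[-0.2,0.6,0.5],[0,0,0]]
    - [0,[0,0,0],[0,0,0]]
    - [0,[0,0,0],[0,0,0]]

```text
t: 58.28
tool_pos: [0.5091, -0.2287, 0.1712]
tool_rot: [-2.205, -2.238, 0.0]
contact_force: [-1.3, -0.2, -0.1]
opening: -0.0
grip_force: 0.0
```

```bash
python3 - <<'E'
from look import *
need(.558,-.2305,.17,90.75)
E
```

```text
t 58.3 pos [ 509.1 -228.7  171.2] yaw 90.84 open -0.0000 F [-1.3 -0.2 -0.1] grip 0 q6 -0.57
turn [-0.   -0.    0.01] shift [-0.05  0.98  0.02]
```

View pics/l.png

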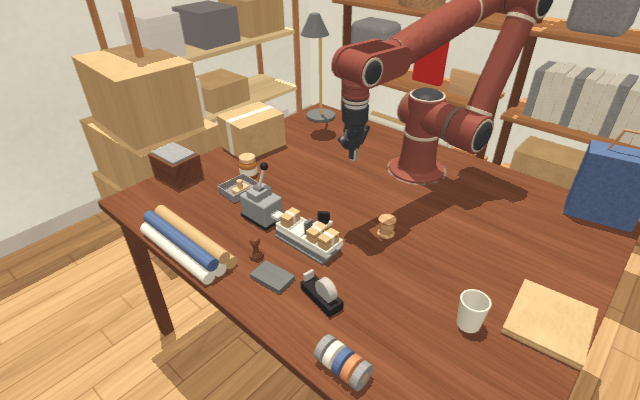

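All three boxes are seated, at (290,217), (318,231) and (328,239), with none left on the counter. Next I push the lever.

>>> play_rows:
  series:
    - [0,[-0.03,0.4,0],[0,0,0]]
    - [0,[0,0.4,0],[0,0,0]]
    - [0,[0,0.3,0],[0,0,0]]
    - [0,[0,0.2,0],[0,0,0]]
    - [0,[0,0.2,0],[0,0,0]]
    - [0,[0,0.2,0],[0,0,0]]
    - [0,[0,0.2,0],[0,0,0]]
    - [0,[0,0,0],[0,0,0]]

```text
t: 59.28
tool_pos: [0.6046, -0.2296, 0.1706]
tool_rot: [2.206, 2.237, 0.0]
contact_force: [-0.6, 0.5, 0.2]
opening: -0.0001
grip_force: 0.0
```

>>> play_rows:
  series:
    - [0,[0,0.15,0],[0,0,0]]
    - [0,[0,0.15,0],[0,0,0]]
    - [0,[0,0.1,0],[0,0,0]]
    - [0,[0,0,0],[0,0,0]]

```text
t: 59.78
tool_pos: [0.6245, -0.2294, 0.1708]
tool_rot: [2.206, 2.236, 0.0]
contact_force: [0.1, 1.0, 0.3]
opening: 0.0002
grip_force: 0.0
```

>>> play_rows:
  series:
    - [0,[0,0.1,0],[0,0,0]]
    - [0,[0,0.1,0],[0,0,0]]
    - [0,[0,0,0],[0,0,0]]
    - [0,[0,0,0],[0,0,0]]

```text
t: 60.28
tool_pos: [0.6303, -0.2293, 0.1707]
tool_rot: [-2.201, -2.23, 0.011]
contact_force: [-15.0, 1.0, 5.9]
opening: 0.0001
grip_force: 7.7
```

>>> play_rows:
  series:
    - [0,[0,-0.4,0],[0,0,0]]
    - [0,[0,-0.8,0],[0,0,0]]
    - [0,[0,-0.8,-0.5],[0,0,0]]
    - [0,[0,-0.8,-0.5],[0,0,0]]
    - [0,[0,-0.8,-0.5],[0,0,0]]
    - [0,[0,0,0],[0,0,0]]
    - [0,[0,0,0],[0,0,0]]

```text
t: 61.15
tool_pos: [0.4544, -0.2317, 0.2458]
tool_rot: [2.206, 2.236, 0.001]
contact_force: [0.2, -0.5, -0.1]
opening: 0.0001
grip_force: 0.0
```

```bash
python3 - <<'E'
from look import *
need(.5,-.23,.25,90.75)
big,hsv,K,E=prep("top"); V=hsv[...,2].astype(int); b2,h2,K2,E2=prep("scene"); V2=h2[...,2].astype(int)
print([r[0] for r in rects(V<60,K,E,.18,60,(380,160,415,205))],[r[0] for r in rects(V2<60,K2,E2,.18,60,(235,155,280,190))])
o=np.array([.6126,-.0155,0])
for th in(.4,.5,.6):
    p=o+np.array([.0028+.08*np.sin(th),-.215,.112+.08*np.cos(th)]); print(th,proj(p,K,E),proj(p,K2,E2))
print("carr y ends");im,K,E=get("top")
print([int(x) for x in im[176,290:300,1]],[int(x) for x in im[176,352:362,1]])
crop(b2,0,0,1,1,1,"pics/z.png")
# three box tops in the scene: kraft blobs
H,Sa=h2[...,0],h2[...,1]
print([r[0] for r in rects((H>8)&(H<26)&(Sa>60)&(Sa<150)&(V2>190),K2,E2,.08,150,(270,195,350,260))])
E
```

```text
t 61.1 pos [ 454.4 -231.7  245.8] yaw 90.76 open 0.0001 F [ 0.2 -0.5 -0.1] grip 0 q6 -0.63
turn [0.01 0.   0.  ] shift [ 0.02  0.91 -0.08]
[[395.5, 171.3]] [[247.0, 176.3]]
0.4 [397.12004192 172.83165829] [249.26502498 173.51866977]
0.5 [396.86207544 170.73219942] [247.60134609 175.39463788]
0.6 [396.56274018 168.81197195] [246.05235735 177.41871507]
carr y ends
[80, 80, 81, 80, 79, 79, 80, 80, 81, 81] [82, 82, 81, 82, 80, 79, 78, 79, 80, 80]
[[324.1, 237.2], [332.3, 231.4], [312.5, 230.7], [320.7, 225.2], [289.4, 213.3]]
```

Lever over to about +0.5 rad (on stop); boxes still in their pockets and the robot clear. Handing in.

```bash
python3 -c "
from station import ctrl
print(ctrl.finish_job())"
```

```text
the job is handed in; nothing more can be done
None
```

I handed the job in at about 61 s with every step done in order. The block is in the tray, the carriage is home against the stop and clamped tight, all three boxes present are seated in pockets 1, 3 and 4, and the lever is thrown fully over; the hand-in gave no verdict.

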